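# Weigh out a tray of tea tins on the balance

## Task

Weigh the tea tins in their bamboo tray: stand the tray squarely on the flat left-hand pan of the balance with its length across the beam, and put every tin that is there fully down into a cell of its own, sharing the load between the tray's two ends as you go so that it neither tips nor slides off. Load steel weights into the dish on the other side until the beam comes to rest as near level as these weights can bring it, and leave the unused weights on the table. Do not disturb the teapot and the cups.

Things in the scene. Friction and masses are not known exactly. Their poses are not given: they have to be found in the camera images.
- scale: two-pan balance, base 120 x 340 mm, 38 mm high, fixed; origin under its middle, y along the beam towards the tray pan. Level when the tray pan carries the empty tray and the weight pan nothing. Both pans stay horizontal, so where a load stands on a pan makes no difference; a pan moves up or down 1.3 mm per 0.01 rad of beam.
- beam (a joint): beam of the balance, rad: 0 is level, positive when the tray pan is down, stops at +-0.14. Spring and damper steady it: from level it turns 0.0255 rad per 10 g of difference and rests after about a second. A brass pointer, up to 146 mm above the table at the middle of the balance, moves with it.
- tray_pan (a point): centre of the top face of the tray pan, a flat steel plate without rim, 80 mm (x) x 100 mm (y), 92 mm above the table at level, on the robot's left; x runs across the beam, y along it, away from the weight pan
- weight_pan (a point): centre of the inner floor of the weight pan, a square steel dish 114 x 114 mm inside, rim 9 mm above its floor, floor 92 mm above the table at level, 260 mm from the tray pan along the beam; x across the beam, y along it, towards the tray pan
- tray_base (a point): centre of the underside of the light bamboo tray (120 g, loose), 192 mm (x) x 117 mm (y), floor 4 mm, walls 3 mm thick, tops 14 mm above the underside; z up. Four cells 54 mm square inside, at x = +-66, y = +-28.5 mm. It overhangs the pan: two tins at one end and none at the other tip it. Tins at one end stand 13 mm apart in y: fingers fit along x, not y.
- tray_handle (a point): middle of the tray's carrying handle, a wooden bar 12 mm (tray x) x 100 mm (tray y) x 12 mm high, across the empty middle part of the tray, its centre 56 mm above the tray's underside; posts at its ends only
- tin1_center (a point): squat square tea tin, 44 x 44 mm, 38 mm high, mass 100 g within 3 %; the point is its centre, half-way up (19 mm above its underside); z up, x and y square to its sides. Some of the five tins are absent.
- tin2_center (a point): squat square tea tin, 44 x 44 mm, 38 mm high, mass 100 g within 3 %; the point is its centre, half-way up (19 mm above its underside); z up, x and y square to its sides. Some of the five tins are absent.
- tin3_center (a point): squat square tea tin, 44 x 44 mm, 38 mm high, mass 100 g within 3 %; the point is its centre, half-way up (19 mm above its underside); z up, x and y square to its sides. Some of the five tins are absent.
- tin4_center (a point): tall square tea tin, 44 x 44 mm, 54 mm high, mass 150 g within 3 %; the point is its centre, half-way up (27 mm above its underside); z up, x and y square to its sides. Some of the five tins are absent.
- tin5_center (a point): tall square tea tin, 44 x 44 mm, 54 mm high, mass 150 g within 3 %; the point is its centre, half-way up (27 mm above its underside); z up, x and y square to its sides. Some of the five tins are absent.
- w200a_center (a point): steel 200 g balance weight: round body 40 mm across and 18 mm high, with a round knob 18 mm across on top of it up to 44 mm; stands upright on the table. The point is on its axis half-way up (22 mm above its underside); z up along the axis.
- w200b_center (a point): steel 200 g balance weight: round body 40 mm across and 18 mm high, with a round knob 18 mm across on top of it up to 44 mm; stands upright on the table. The point is on its axis half-way up (22 mm above its underside); z up along the axis.
- w100_center (a point): steel 100 g balance weight: round body 32 mm across and 13 mm high, with a round knob 16 mm across on top of it up to 38 mm; stands upright on the table. The point is on its axis half-way up (19 mm above its underside); z up along the axis.
- w50_center (a point): steel 50 g balance weight: round body 26 mm across and 9 mm high, with a round knob 14 mm across on top of it up to 34 mm; stands upright on the table. The point is on its axis half-way up (17 mm above its underside); z up along the axis.
- teapot: celadon teapot, 110 mm across, 98 mm high, bystander behind the balance; origin under its centre
- cup1: small celadon cup, 60 mm across, 42 mm high, bystander; origin under its centre
- cup2: small celadon cup, 60 mm across, 42 mm high, bystander; origin under its centre
Things that resemble listed ones, but are neither listed nor needed, are in the scene too. Leave any red or yellow look-alike of the part that bears tin3_center alone.

How it is judged:
At the end, for the whole second after the job is handed in: Beam at rest within 0.06 rad of level; tray flat on the tray pan (centres within 25 mm, tilt under 0.06 rad, length across the beam within 0.3 rad); every tin present down in a cell of the tray, not on a wall or another tin; each weight in the weight pan or down on the table (value of joint beam between -0.06 and 0.06 rad and velocity of joint beam between -0.05 and 0.05 rad/s and horizontal distance between tray_base and tray_pan below 0.025 m and angle between tray_base's own z axis and vertical below 0.06 rad and z of tray_base in the frame of tray_pan between -0.006 and 0.006 m and angle between the x axis of tray_base and the x axis of tray_pan, either way round below 0.3 rad and x of tin1_center in the frame of tray_base between -0.075 and 0.075 m and (x of tin1_center in the frame of tray_base above 0.057 m or x of tin1_center in the frame of tray_base below -0.057 m) and y of tin1_center in the frame of tray_base between -0.0375 and 0.0375 m and (y of tin1_center in the frame of tray_base above 0.0195 m or y of tin1_center in the frame of tray_base below -0.0195 m) and z of tin1_center in the frame of tray_base between 0.015 and 0.0285 m and x of tin2_center in the frame of tray_base between -0.075 and 0.075 m and (x of tin2_center in the frame of tray_base above 0.057 m or x of tin2_center in the frame of tray_base below -0.057 m) and y of tin2_center in the frame of tray_base between -0.0375 and 0.0375 m and (y of tin2_center in the frame of tray_base above 0.0195 m or y of tin2_center in the frame of tray_base below -0.0195 m) and z of tin2_center in the frame of tray_base between 0.015 and 0.0285 m and x of tin3_center in the frame of tray_base between -0.075 and 0.075 m and (x of tin3_center in the frame of tray_base above 0.057 m or x of tin3_center in the frame of tray_base below -0.057 m) and y of tin3_center in the frame of tray_base between -0.0375 and 0.0375 m and (y of tin3_center in the frame of tray_base above 0.0195 m or y of tin3_center in the frame of tray_base below -0.0195 m) and z of tin3_center in the frame of tray_base between 0.015 and 0.0285 m and x of tin4_center in the frame of tray_base between -0.075 and 0.075 m and (x of tin4_center in the frame of tray_base above 0.057 m or x of tin4_center in the frame of tray_base below -0.057 m) and y of tin4_center in the frame of tray_base between -0.0375 and 0.0375 m and (y of tin4_center in the frame of tray_base above 0.0195 m or y of tin4_center in the frame of tray_base below -0.0195 m) and z of tin4_center in the frame of tray_base between 0.015 and 0.036 m and x of tin5_center in the frame of tray_base between -0.075 and 0.075 m and (x of tin5_center in the frame of tray_base above 0.057 m or x of tin5_center in the frame of tray_base below -0.057 m) and y of tin5_center in the frame of tray_base between -0.0375 and 0.0375 m and (y of tin5_center in the frame of tray_base above 0.0195 m or y of tin5_center in the frame of tray_base below -0.0195 m) and z of tin5_center in the frame of tray_base between 0.015 and 0.036 m and ((x of w200a_center in the frame of weight_pan between -0.06 and 0.06 m and y of w200a_center in the frame of weight_pan between -0.06 and 0.06 m and z of w200a_center in the frame of weight_pan between 0 and 0.04 m) or height (world z) of w200a_center below 0.045 m) and ((x of w200b_center in the frame of weight_pan between -0.06 and 0.06 m and y of w200b_center in the frame of weight_pan between -0.06 and 0.06 m and z of w200b_center in the frame of weight_pan between 0 and 0.04 m) or height (world z) of w200b_center below 0.045 m) and ((x of w100_center in the frame of weight_pan between -0.06 and 0.06 m and y of w100_center in the frame of weight_pan between -0.06 and 0.06 m and z of w100_center in the frame of weight_pan between 0 and 0.04 m) or height (world z) of w100_center below 0.045 m) and ((x of w50_center in the frame of weight_pan between -0.06 and 0.06 m and y of w50_center in the frame of weight_pan between -0.06 and 0.06 m and z of w50_center in the frame of weight_pan between 0 and 0.04 m) or height (world z) of w50_center below 0.045 m)); the robot touches nothing.
It fails at once if the teapot or a cup is pushed more than 30 mm or tipped over (distance of any of teapot, cup1, cup2 from where it was at the start of the episode above 0.03 m or angle between any of teapot, cup1, cup2's own z axis and vertical above 0.4 rad).
Of tin1, tin2, tin3, tin4, tin5 only 3 to 4 are there at a start; the rules pass over those that are not, and their reading is None.
At some moment in a run one of tin1, tin2, tin3, tin4, tin5, w200a, w200b, w100, w50 may be knocked a few centimetres aside while the robot is not near it.
Once in a run the grip may slacken for a moment while it holds something.
It also fails if it takes over 210 s, if anything falls off the work surface, if the arm or the gripper's body presses on something with over 40 N, if the wrist force passes 120 N, or if a joint passes its speed limit or range.

## Robot

A 6-joint arm with a two-finger parallel gripper is mounted at the origin on the work surface. World frame = base frame: x ahead of the robot, y to its left, z up, the work surface at z = 0. Lengths are in m, angles in rad, forces in N, time in s.
With the tool pointing down it reaches from about 0.275 to 0.75 m from the base axis. Payload 10.2 kg.
Tool frame: the origin (TCP) lies where the fingers leave the gripper's body, on its centre line; the fingertips stand 64 mm ahead of it and the grasp point (between the pads) lies 45 mm ahead of it; x points along the fingers, z is the direction in which the jaws open and shut, and the axes are right-handed (so a half turn about x gives the same grasp; the last joint's range is limited). The gripper opens to 88 mm and grips with 3 to 60 N. Pads are 18 mm wide; open, the fingers measure 123 mm over their backs; the gripper's body (75 mm by 187 mm) begins 45 mm behind the grasp point.
Start: joints at [-1.517, 0.313, 1.498, -0, 1.331, -0.223], TCP at [0.143, -0.505, 0.303] pointing down, gripper open.
Joint ranges: [-2.94, 2.94], [-0.97, 2.17], [0.19, 2.56], [-1.23, 4.37], [0.02, 3.11], [-2.88, 2.88]. Speed limits (rad/s): [2.39, 2.39, 3.01, 3.14, 3.14, 3.14].

## Interface

Orientations are given as a rotation vector (axis times angle).
In Python, from rig import manip gives the robot as it stands.
- The arm moves only by the tool drive_tool, never from a script. Its argument "plan" is a list of rows, each a list of 3 entries, a list of its own where there are three numbers: the shift along the tool's x, y, z as a fraction of full scale, then the turn, a rotation vector about the tool's x, y, z as a fraction of full scale, then the opening, from -1 (shut) to 1 (fully open), so that 0 is half open. In form: [[[tx, ty, tz], [rx, ry, rz], jaw], ...]. A call has exactly 8 rows; each row is the pose to reach, as a shift and turn from the pose commanded when the call began, along the tool's axes at that moment; what a row does not reach only later rows make up. Full scale, the value 1, is 0.25 m for a shift and pi/2 rad for a turn. A row lasts 1/8 s, in which the tool goes at most 62.5 mm and 10.7 degrees, less where a joint would pass 70% of its speed; a pose out of reach is approached as far as the arm can. A call with a number of a shift or a turn outside -1 to 1 is refused whole. A call with a gripper value outside its range is refused whole. The fingers move at their own pace and stop on an object; "newtons" is the grip in N (left out, the last holds). Time passes only in rows, so rows that repeat a pose let the fingers close, or fill a call up. It gives the time, the measured TCP pose, the force and the opening at its end, in the units of the state.
- manip.state(): the state, without advancing time (a new reading comes with each control period).
- manip.read_camera(name): name is "side" or "top" or "wrist"; returns a dict with "img" (400x640x3 uint8, red, green, blue), "depth" (400x640 float32, m along the optical axis (not along the pixel's ray), 0 where there is no reading), "fx", "fy", "cx", "cy" (pixels), "k1" (the pictures are not rectified: a ray, as slopes to the right and down, at radius r is drawn at 1 + k1 r^2 times it, then the intrinsics apply), "R" (3x3) and "t" (3): a world point X has camera coordinates R X + t. Camera axes: x right, y down, z forward; pixel columns grow to the right and rows downward; lengths in m; the calibration is good to about 2 mm. A picture is of the moment at which its call begins.
- manip.hand_in(): hands the job in, once; it reports no verdict.
Trained networks look in a picture, given as the dict that the camera call returned (one of the last four; its "shot" number tells which), for a name from the list of things; names that differ only in an ending like _2 or _b are one class to them, and where a whole thing is asked for, a point or a joint stands for the part that bears it (a point fixed in the world has none). Each returns a list of dicts, best first, with "score" (0 to 1); they miss things now and then, are a little off and sometimes report something else, mostly with a low value. They report only what shows in the picture. A call takes as long as a camera call. They do not tell look-alikes from the thing itself.
- manip.look_for(picture, query): "box" ([centre column, centre row, width, height] in pixels, round what is visible of it).
- manip.silhouettes(picture, query): "mask" (400x640 bool, what is visible of it) and "box" ([centre column, centre row, width, height] in pixels, round what is visible of it).
- manip.mark_of(picture, query): "uv" ([column, row] in pixels: a listed point, or the origin of a listed thing).
The state is a dict: "time_s": time; "joint_pos": joint angles; "dq": joint speeds; "effort": joint torques, N m; "position": TCP position; "tool_rot": TCP orientation; "force": force on the tool from outside, world axes, zero at the start; "ft_torque": the same for the moment, N m; "opening": finger opening in m.
Only numpy, scipy, OpenCV 4.12 (cv2) and the standard library are available. Lean on these libraries where they do the work, as an engineer would, in place of code of your own. Each camera call takes 0.05 s, during which the arm holds its last target.

## Working session

There is one attempt and no reset: what is moved stays moved. The work goes in short steps, Python scripts to look and compute and a tool call to move; the robot and the scene stay as the last step left them, time stands still between calls to the robot, and variables do not carry over. Pictures are saved under pics/ and viewed, and the job is handed in when it is done.

Besides the shell and the picture viewer there is one more tool, called after "Request:" by a JSON object that holds its "name" and its "arguments", one argument or row to a line. drive_tool: Moves the arm, as the interface text tells. Its arguments: {"type":"object","properties":{"plan":{"type":"array"},"newtons":{"type":"number"}},"required":["plan"]}

```bash
ls; mkdir -p pics
cat > h.py <<'E'
import numpy as np, cv2
from scipy.spatial.transform import Rotation as Ro
from rig import manip
def unproj(p,u,v,z=None):
    """pixel->world; with z: intersect plane z, else depth"""
    d=np.array([(u-p['cx'])/p['fx'],(v-p['cy'])/p['fy']]); s=d.copy()
    for _ in range(10): s=d/(1+p['k1']*(s@s))
    ray=np.array([s[0],s[1],1.0]); R=np.array(p['R']);t=np.array(p['t'])
    o=-R.T@t; w=R.T@ray
    if z is None:
        return o+w*float(p['depth'][int(round(v)),int(round(u))])
    return o+w*(z-o[2])/w[2]
def proj(p,X):
    c=np.array(p['R'])@np.array(X)+np.array(p['t']); s=c[:2]/c[2]; s=s*(1+p['k1']*(s@s))
    return np.array([s[0]*p['fx']+p['cx'],s[1]*p['fy']+p['cy']])
def save(p,n,crop=None,sc=1):
    im=cv2.cvtColor(np.array(p['img']),cv2.COLOR_RGB2BGR)
    if crop: a,b,c,d=crop; im=im[b:d,a:c]
    if sc!=1: im=cv2.resize(im,None,fx=sc,fy=sc,interpolation=cv2.INTER_CUBIC)
    cv2.imwrite('pics/'+n+'.png',im)
E
python3 - <<'E'
from h import *
print(manip.state())
for n in ['top','side']:
    p=manip.read_camera(n); save(p,n+'0'); print(n,p['fx'],p['k1'],-np.array(p['R']).T@p['t'])
    for q in ['tin1_center','tin4_center','w200a_center','w100_center','w50_center','tray_base','tray_handle','tray_pan','weight_pan','scale','teapot','cup1']:
        print(q,[(np.round(m['uv'],1).tolist(),round(m['score'],2)) for m in manip.mark_of(p,q)])
E
```

```text
pics
{'time_s': 0.0, 'joint_pos': array([-1.51739794e+00,  3.13447290e-01,  1.49839688e+00, -1.60994891e-05,
        1.33100904e+00, -2.23350474e-01]), 'dq': array([ 0.00128231,  0.0010174 ,  0.00199343, -0.00060952, -0.00090626,
       -0.00155578]), 'effort': array([-1.91298561e-03, -4.02211440e+01, -2.52277637e+01,  6.93792617e-02,
        3.51842260e-02, -9.31182308e-05]), 'position': array([ 0.14344746, -0.50485947,  0.30217754]), 'tool_rot': array([ 1.00386233,  1.3283471 , -1.0022754 ]), 'force': array([-0.11665133,  0.60638386,  0.26974601]), 'ft_torque': array([ 0.0165581 ,  0.03139556, -0.04387116]), 'opening': 0.08779811528610482}
top 468.3006657808064 -0.08566814044128629 [0.39028749 0.05904001 1.38054402]
tin1_center [([211.5, 268.1], 0.78)]
tin4_center [([221.0, 203.0], 0.56), ([355.7, 271.0], 0.34)]
w200a_center [([431.0, 266.5], 0.59)]
w100_center [([228.0, 235.2], 0.72), ([472.8, 252.7], 0.58)]
w50_center [([484.5, 209.4], 0.43)]
tray_base [([354.7, 271.5], 0.93)]
tray_handle [([356.0, 272.9], 0.95), ([198.2, 235.8], 0.5)]
tray_pan [([305.9, 203.7], 0.63), ([397.5, 213.5], 0.6), ([325.2, 142.2], 0.23)]
weight_pan [([400.9, 219.0], 0.9)]
scale [([354.5, 217.9], 0.88), ([213.8, 269.0], 0.24)]
teapot [([391.9, 147.0], 0.82)]
cup1 [([326.4, 142.2], 0.83), ([265.8, 157.4], 0.76)]
side 404.5859140392448 -0.0565303372502508 [0.08417326 0.68961043 0.9778705 ]
tin1_center [([297.3, 319.4], 0.89)]
tin4_center [([247.0, 270.2], 0.91)]
w200a_center [([417.5, 174.0], 0.55)]
w100_center [([428.0, 154.2], 0.39)]
w50_center [([297.9, 319.1], 0.66), ([426.6, 153.0], 0.63), ([339.1, 200.7], 0.55), ([399.0, 132.2], 0.48)]
tray_base [([386.4, 224.2], 0.92)]
tray_handle [([385.3, 210.5], 0.75)]
tray_pan [([309.6, 196.7], 0.69)]
weight_pan [([367.1, 162.2], 0.81), ([253.5, 310.5], 0.53)]
scale [([338.4, 198.5], 0.83)]
teapot [([314.5, 148.4], 0.93)]
cup1 [([245.2, 222.7], 0.78), ([272.6, 183.1], 0.51)]
```

View pics/top0.png

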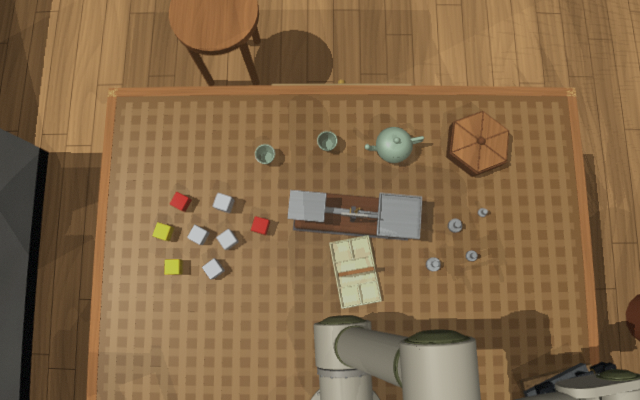

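View pics/side0.png

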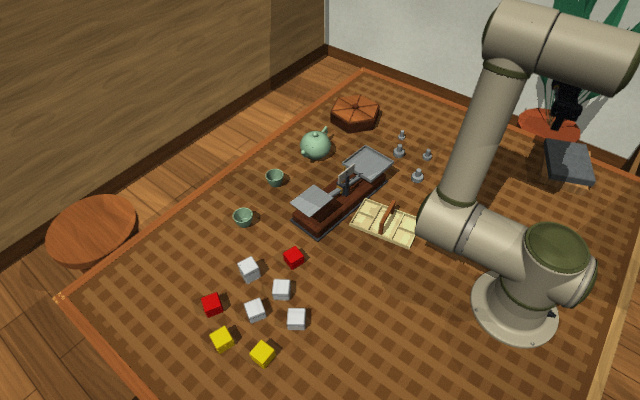

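Run:
```python
import cv2,numpy as np
a=cv2.imread('pics/top0.png')[180:300,160:520]
cv2.imwrite('pics/top0c.png',cv2.resize(a,None,fx=2.2,fy=2.2,interpolation=cv2.INTER_CUBIC))
a=cv2.imread('pics/side0.png')[120:350,200:470]
cv2.imwrite('pics/side0c.png',cv2.resize(a,None,fx=2.5,fy=2.5,interpolation=cv2.INTER_CUBIC))
```

```text
(no output)
```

View pics/top0c.png

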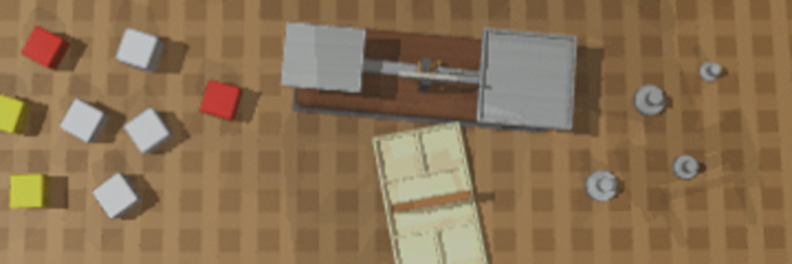

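View pics/side0c.png

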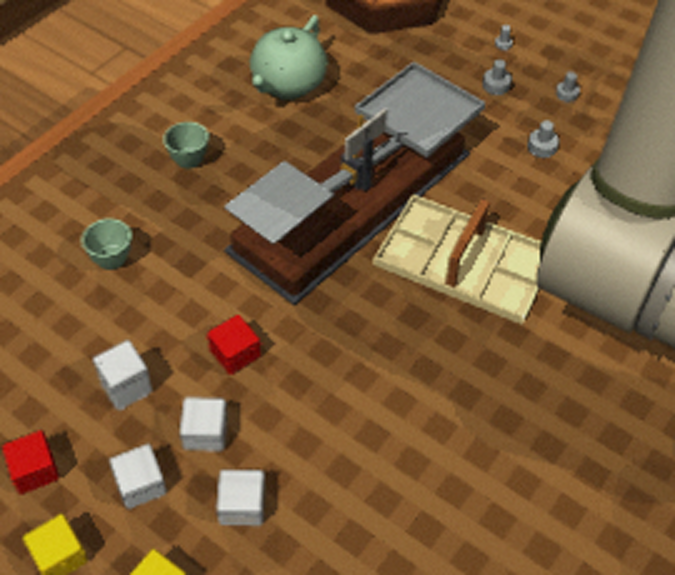

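Top view: the four white tins are at (223,202), (198,235), (227,240) and (213,269). The red look-alikes at (180,201) and (260,225) and the yellow ones at (162,231) and (172,267) are to be left alone. The tray is at (355,271), the tray pan at (306,205) and the dish at (400,217). The weights are at (456,226), (434,265), (472,256) and (484,212). Next I measure each one.

Run:
```python
from h import *
s=manip.state(); print(np.round(Ro.from_rotvec(s['tool_rot']).as_matrix(),3))
p=manip.read_camera('top'); D=p['depth']
R=np.array(p['R']);t=np.array(p['t'])
print(np.round(R,3))
# per-pixel world
V,U=np.mgrid[0:400,0:640]
d=np.stack([(U-p['cx'])/p['fx'],(V-p['cy'])/p['fy']],-1);sx=d.copy()
for _ in range(10): sx=d/(1+p['k1']*(sx**2).sum(-1,keepdims=True))
C=np.concatenate([sx,np.ones((400,640,1))],-1)*D[...,None]
W=(C-t)@R
np.save('W0.npy',W)
img=np.array(p['img'])
def blob(name,u,v,r,zlo,zhi):
    w=W[v-r:v+r,u-r:u+r].reshape(-1,3); m=(w[:,2]>zlo)&(w[:,2]<zhi)&(D[v-r:v+r,u-r:u+r].reshape(-1)>0); q=w[m]
    zt=np.median(q[:,2]); 
    rc=cv2.minAreaRect((q[:,:2]*1000).astype(np.float32))
    print(name,len(q),'z',np.round(np.percentile(q[:,2],[10,50,90])*1000,1),'mean',np.round(q.mean(0)*1000,1),'rect',np.round(rc[0],1),np.round(rc[1],1),round(rc[2],1))
for n,u,v in [('A',223,202),('B',198,235),('C',227,240),('D',213,269),('red2',260,225)]: blob(n,u,v,12,.025,.08)
for n,u,v in [('w1',456,226),('w2',434,265),('w3',472,256),('w4',484,212)]: blob(n,u,v,9,.006,.08)
blob('handle',355,271,40,.045,.08)
blob('tray',355,271,45,.006,.03)
blob('traypan',306,206,25,.08,.13)
blob('dish',400,217,32,.06,.12)
blob('teapot',394,146,30,.01,.12); blob('cup',327,141,14,.01,.1); blob('cup',265,155,14,.01,.1)
```

```text
[[ 0.     0.962  0.273]
 [-0.     0.273 -0.962]
 [-1.    -0.     0.   ]]
[[-0.    -1.    -0.005]
 [-0.985  0.001 -0.17 ]
 [ 0.17   0.005 -0.985]]
A 250 z [40.9 52.2 55.8] mean [612.4 352.4  50.3] rect [613.9 353.9] [43.5 43.7] 70.0
B 240 z [32.5 36.7 39.8] mean [522.5 426.4  36.3] rect [523.3 428.2] [45.2 44.3] 62.6
C 229 z [32.7 36.8 40.3] mean [509.7 340.   36.7] rect [510.4 341.4] [44.4 43.9] 38.0
D 255 z [31.4 36.4 40.6] mean [424.3 378.5  36.3] rect [424.7 379.8] [45.9 45. ] 36.4
red2 236 z [32.  36.1 39.3] mean [548.2 245.4  35.9] rect [548.8 246. ] [45.3 44.7] 74.9
w1 156 z [13.1 17.9 41.8] mean [ 550.3 -324.4   22.7] rect [ 550.8 -327.1] [40.7 38.4] 51.2
w2 160 z [13.  17.8 43. ] mean [ 437.3 -254.7   22.2] rect [ 437.5 -256.5] [39.4 39.3] 66.9
w3 87 z [ 7.8 13.7 37.4] mean [ 460.8 -370.8   18.8] rect [ 460.7 -372.1] [30.2 24.8] 17.1
w4 42 z [ 7.9 14.9 32.9] mean [ 588.9 -411.2   18.7] rect [ 594.8 -414.4] [22.  30.2] 82.7
handle 240 z [57.8 62.2 74.2] mean [454.9 -60.5  64.7] rect [457.7 -68.6] [ 63.7 194.4] 45.2
tray 801 z [ 6.4  9.8 16.7] mean [428.9 -28.1  11.1] rect [416.5 -30.5] [260.9 243.3] 89.9
traypan 1037 z [105.6 108.6 111.9] mean [593.3 106.8 108.7] rect [593.7 107.1] [100.1  80.5] 84.6
dish 1836 z [68.9 72.7 78.7] mean [ 570.6 -152.8   73.2] rect [ 571.  -141.6] [145.  121.2] 85.0
teapot 1189 z [48.2 72.  81.9] mean [ 780.3 -145.6   68.3] rect [ 788.  -147.8] [152.4 108.3] 67.2
cup 191 z [13.6 31.2 42.5] mean [808.5  50.6  28.9] rect [799.6  50.8] [58.1 56.7] 0.6
cup 188 z [13.7 31.6 41.3] mean [767.8 238.6  29.1] rect [760.2 234.7] [56.2 57.7] 0.5
```

Run:
```python
from h import *
p=manip.read_camera('top'); W=np.load('W0.npy')
m=manip.silhouettes(p,'tray_base')[0]; M=m['mask']; print(m['score'],m['box'])
q=W[M]; print(len(q))
h=q[(q[:,2]>.05)&(q[:,2]<.075)]; b=q[q[:,2]<.025]
for n,a in (('handle',h),('base',b)):
    rc=cv2.minAreaRect((a[:,:2]*1000).astype(np.float32)); print(n,len(a),a.mean(0).round(4),np.round(rc[0],1),np.round(rc[1],1),rc[2])
    c=a[:,:2]-a[:,:2].mean(0); w,v=np.linalg.eigh(c.T@c); print(v[:,1],np.degrees(np.arctan2(v[1,1],v[0,1])))
```

```text
0.87 [352.0, 271.7, 47.8, 70.6]
2715
handle 154 [ 0.4177 -0.0298  0.0604] [417.6 -29.8] [11.9 99.6] 10.375564575195312
[-0.17694768  0.98422026] 100.19202103359397
base 2547 [ 0.415  -0.0307  0.0041] [415.  -31.8] [192.8 122.7] 10.942249298095703
[-0.98318352 -0.18262029] -169.47757857059867
```

```bash
cat >> h.py <<'E'
def go(x,y,z,yaw,s=None):
    """grasp point target (m), yaw deg of tool z(jaw) axis; prints shift,turn fractions"""
    s=s or manip.state(); R=Ro.from_rotvec(s['tool_rot']).as_matrix(); P=np.array(s['position'])
    a=np.radians(yaw); zt=np.array([np.cos(a),np.sin(a),0]); xt=np.array([0,0,-1.]); D=np.stack([xt,np.cross(zt,xt),zt],1)
    sh=R.T@(np.array([x,y,z+.045])-P)/.25; tu=Ro.from_matrix(R.T@D).as_rotvec()/(np.pi/2)
    n=max(1,np.abs(sh).max()); 
    print('shift',np.round(sh,3).tolist(),'turn',np.round(tu,3).tolist(),'dist',round(float(np.linalg.norm(sh)*250)),'mm deg',round(float(np.linalg.norm(tu)*90),1))
    return sh,tu
def where():
    s=manip.state(); R=Ro.from_rotvec(s['tool_rot']).as_matrix()
    print('t',round(s['time_s'],2),'grasp',np.round(s['position']+R[:,0]*.045,4).tolist(),'yaw',round(np.degrees(np.arctan2(R[1,2],R[0,2])),2),'tilt',np.round(R[:2,0],4).tolist(),'open',round(s['opening']*1000,1),'F',np.round(s['force'],1).tolist(),'q',np.round(s['joint_pos'],2).tolist())
E
python3 - <<'E'
from h import *
where()
go(.40,-.13,.18,10)
go(.28,-.3,.22,-32)
E
```

```text
t 1.45 grasp [0.1435, -0.505, 0.2577] yaw -74.14 tilt [-0.0, 0.0] open 88.3 F [-0.1, -1.0, 0.0] q [-1.52, 0.31, 1.5, -0.0, 1.33, -0.22]
shift [0.311, 1.397, -1.163] turn [-0.935, -0.0, -0.0] dist 461 mm deg 84.1
shift [0.151, 0.749, -0.64] turn [-0.468, -0.0, 0.0] dist 249 mm deg 42.1
```

Request:
{"name": "drive_tool", "arguments": {
  "plan": [
    [[0.03,0.15,-0.13],[-0.09,0,0],0],
    [[0.06,0.32,-0.28],[-0.2,0,0],0],
    [[0.1,0.53,-0.46],[-0.31,0,0],0],
    [[0.15,0.75,-0.64],[-0.43,0,0],0],
    [[0.15,0.97,-0.83],[-0.54,0,0],0],
    [[0.15,1.0,-1.0],[-0.66,0,0],0],
    [[0.15,1.0,-1.0],[-0.78,0,0],0],
    [[0.15,1.0,-1.0],[-0.9,0,0],0]
  ],
  "newtons": 25
}}

```text
time_s: 2.45
position: [0.3159, -0.1954, 0.2655]
tool_rot: [-0.098, 1.568, 0.097]
force: [-0.2, -1.0, -0.1]
opening: 0.0444
```

Run:
```python
from h import *
where()
go(.4172,-.0298,.17,10.3)
p=manip.read_camera('wrist'); save(p,'wrist1'); print(p['fx'])
c=-np.array(p['R']).T@p['t']; print(c, np.array(p['R'])[2])
```

```text
t 2.45 grasp [0.3159, -0.1955, 0.2205] yaw 7.15 tilt [0.0004, -0.0005] open 44.4 F [-0.2, -1.0, -0.1] q [-0.87, 0.0, 1.97, -0.0, 1.17, -1.0]
shift [0.202, 0.607, 0.485] turn [-0.035, 0.0, 0.0] dist 201 mm deg 3.2
333.76426474998635
[ 0.30770823 -0.12626044  0.34860248] [ 0.03332712 -0.26535872 -0.96357358]
```

View pics/wrist1.png

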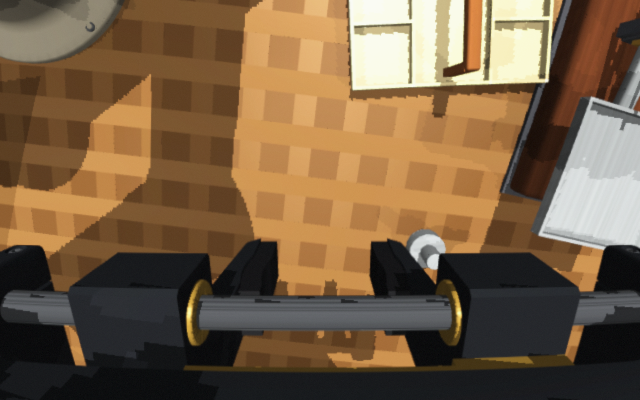

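Request:
{"name": "drive_tool", "arguments": {
  "plan": [
    [[0.02,0.09,0.07],[-0.035,0,0],0],
    [[0.05,0.21,0.17],[-0.035,0,0],0],
    [[0.08,0.34,0.27],[-0.035,0,0],0],
    [[0.12,0.46,0.37],[-0.035,0,0],0],
    [[0.17,0.56,0.45],[-0.035,0,0],0],
    [[0.24,0.607,0.485],[-0.035,0,0],0],
    [[0.32,0.607,0.485],[-0.035,0,0],0],
    [[0.36,0.607,0.485],[-0.035,0,0],0]
  ]
}}

```text
time_s: 3.5
position: [0.4182, -0.0313, 0.1744]
tool_rot: [-0.133, 1.568, 0.133]
force: [0.1, -0.0, 0.1]
opening: 0.0442
```

Run:
```python
from h import *
where()
go(.4172,-.0298,.056,10.3)
p=manip.read_camera('wrist'); save(p,'wrist2')
for q in ['tray_handle','tray_base']:
  for m in manip.mark_of(p,q): print(q,m['score'],m['uv'],unproj(p,*m['uv'],z=.056 if q=='tray_handle' else 0))
```

```text
t 3.5 grasp [0.4182, -0.0313, 0.1294] yaw 9.71 tilt [-0.0011, 0.0004] open 44.2 F [0.1, -0.0, 0.1] q [-0.36, 0.25, 1.96, -0.0, 0.93, -0.53]
shift [0.294, 0.007, -0.003] turn [-0.007, -0.001, -0.0] dist 73 mm deg 0.6
tray_handle 0.75 [322.3, 218.7] [ 0.4173601  -0.02856869  0.056     ]
tray_base 0.71 [320.4, 196.9] [ 0.41564234 -0.02908927  0.        ]
```

View pics/wrist2.png

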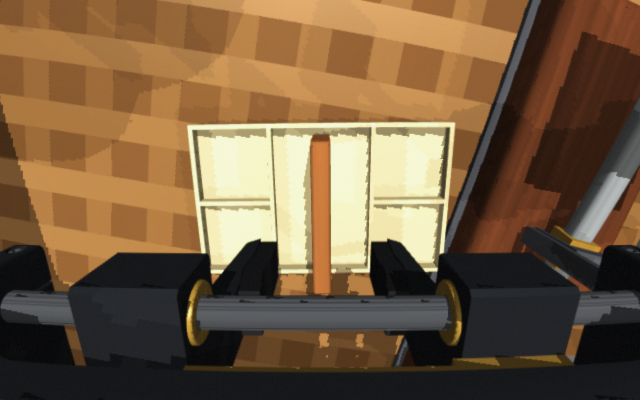

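Request:
{"name": "drive_tool", "arguments": {
  "plan": [
    [[0.08,0.004,-0.003],[-0.007,0,0],0],
    [[0.18,0.006,-0.003],[-0.007,0,0],0],
    [[0.26,0.006,-0.003],[-0.007,0,0],0],
    [[0.294,0.006,-0.003],[-0.007,0,0],0],
    [[0.294,0.006,-0.003],[-0.007,0,0],-0.85],
    [[0.294,0.006,-0.003],[-0.007,0,0],-1],
    [[0.294,0.006,-0.003],[-0.007,0,0],-1],
    [[0.294,0.006,-0.003],[-0.007,0,0],-1]
  ],
  "newtons": 30
}}

```text
time_s: 4.65
position: [0.4175, -0.0301, 0.1022]
tool_rot: [-0.144, 1.565, 0.143]
force: [-1.4, 0.1, 4.6]
opening: 0.0115
```

Run:
```python
from h import *
where()
go(.4172,-.0298,.226,10.3)
```

```text
t 4.65 grasp [0.4176, -0.0301, 0.0572] yaw 10.47 tilt [0.0007, -0.0003] open 11.5 F [-1.4, 0.1, 4.6] q [-0.35, 0.39, 2.02, -0.0, 0.73, -0.54]
shift [-0.675, 0.001, -0.001] turn [0.002, 0.0, 0.0] dist 169 mm deg 0.2
```

Request:
{"name": "drive_tool", "arguments": {
  "plan": [
    [[-0.08,0,0],[0,0,0],-1],
    [[-0.2,0,0],[0,0,0],-1],
    [[-0.34,0,0],[0,0,0],-1],
    [[-0.48,0,0],[0,0,0],-1],
    [[-0.6,0,0],[0,0,0],-1],
    [[-0.675,0,0],[0,0,0],-1],
    [[-0.69,0,0],[0,0,0],-1],
    [[-0.69,0,0],[0,0,0],-1]
  ]
}}

```text
time_s: 5.65
position: [0.4172, -0.03, 0.2736]
tool_rot: [-0.143, 1.567, 0.144]
force: [-0.8, 0.4, -1.3]
opening: 0.0116
```

Run:
```python
from h import *
where()
go(.5935,.107,.226,-5)
```

```text
t 5.65 grasp [0.4171, -0.0299, 0.2286] yaw 10.46 tilt [-0.0007, 0.0003] open 11.6 F [-0.8, 0.4, -1.3] q [-0.35, 0.1, 1.84, 0.0, 1.2, -0.54]
shift [0.01, 0.411, 0.793] turn [0.172, -0.0, -0.0] dist 223 mm deg 15.5
```

Request:
{"name": "drive_tool", "arguments": {
  "plan": [
    [[0,0.03,0.06],[0.015,0,0],-1],
    [[0,0.08,0.16],[0.035,0,0],-1],
    [[0,0.15,0.3],[0.065,0,0],-1],
    [[0,0.225,0.44],[0.095,0,0],-1],
    [[0,0.3,0.58],[0.125,0,0],-1],
    [[0,0.36,0.7],[0.15,0,0],-1],
    [[0,0.4,0.77],[0.168,0,0],-1],
    [[0,0.411,0.793],[0.172,0,0],-1]
  ]
}}

```text
time_s: 6.65
position: [0.5939, 0.1076, 0.2726]
tool_rot: [0.068, 1.572, -0.068]
force: [-0.2, 0.4, -1.6]
opening: 0.0114
```

Run:
```python
from h import *
where()
go(.5935,.107,.17,-5)
p=manip.read_camera('wrist'); save(p,'wrist3')
p=manip.read_camera('side'); save(p,'side3',(200,100,480,300),2.5)
```

```text
t 6.65 grasp [0.5937, 0.1076, 0.2276] yaw -4.97 tilt [-0.0024, 0.0] open 11.4 F [-0.2, 0.4, -1.6] q [-0.01, 0.51, 1.29, 0.0, 1.35, 0.07]
shift [0.23, -0.002, -0.001] turn [0.0, -0.002, 0.0] dist 58 mm deg 0.1
```

View pics/side3.png

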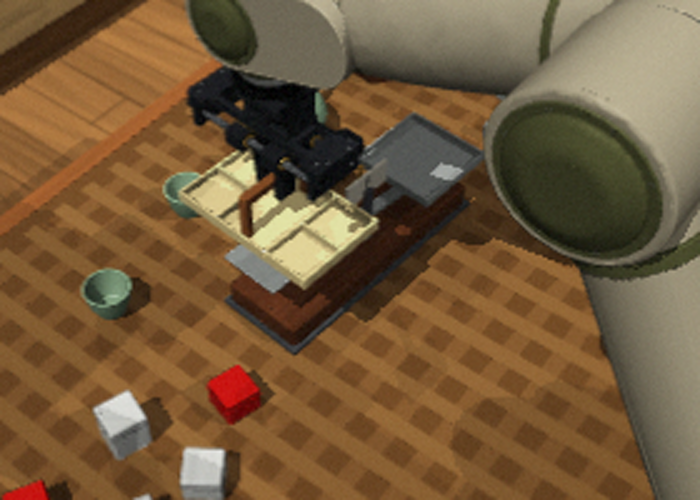

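View pics/wrist3.png

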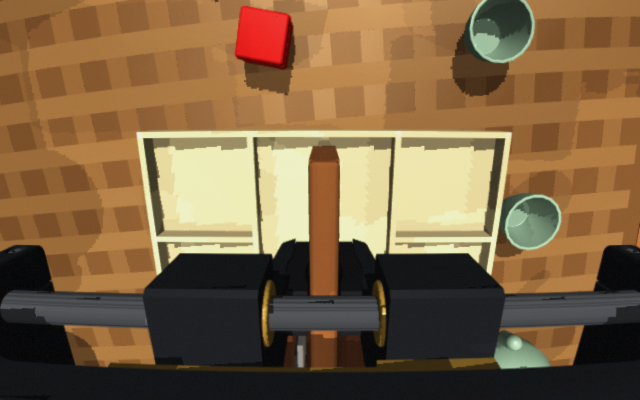

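Request:
{"name": "drive_tool", "arguments": {
  "plan": [
    [[0.06,-0.002,-0.001],[0,-0.002,0],-1],
    [[0.13,-0.002,-0.001],[0,-0.002,0],-1],
    [[0.2,-0.002,-0.001],[0,-0.002,0],-1],
    [[0.25,-0.002,-0.001],[0,-0.002,0],-1],
    [[0.28,-0.002,-0.001],[0,-0.002,0],-1],
    [[0.3,-0.002,-0.001],[0,-0.002,0],-1],
    [[0.308,-0.002,-0.001],[0,-0.002,0],-1],
    [[0.308,-0.002,-0.001],[0,-0.002,0],-1]
  ]
}}

```text
time_s: 7.75
position: [0.5935, 0.1065, 0.1974]
tool_rot: [0.069, 1.566, -0.069]
force: [0.2, -0.6, 0.4]
opening: 0.011
```

Run:
```python
from h import *
where()
p=manip.read_camera('side'); save(p,'side4',(200,100,480,300),2.5)
```

```text
t 7.75 grasp [0.5936, 0.1065, 0.1524] yaw -5.01 tilt [0.0035, -0.0003] open 11.0 F [0.2, -0.6, 0.4] q [-0.02, 0.58, 1.39, -0.0, 1.17, 0.07]
```

View pics/side4.png

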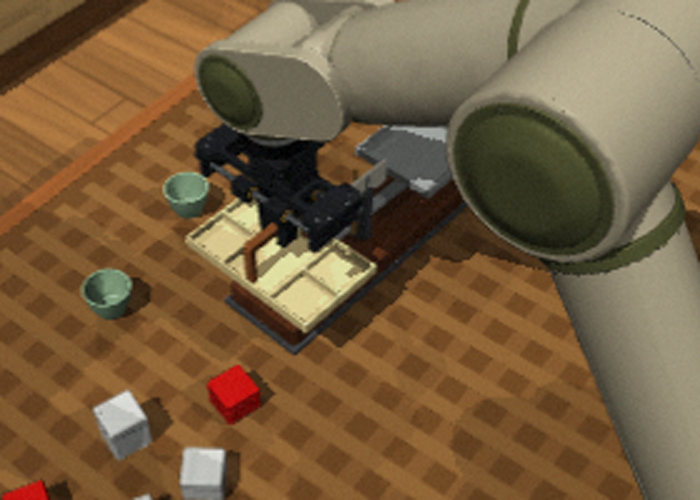

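Request:
{"name": "drive_tool", "arguments": {
  "plan": [
    [[0.006,0,0],[0,0,0],-0.95],
    [[0.006,0,0],[0,0,0],-0.7],
    [[0.006,0,0],[0,0,0],-0.3],
    [[0.006,0,0],[0,0,0],-0.1],
    [[0,0,0],[0,0,0],-0.1],
    [[-0.1,0,0],[0,0,0],-0.1],
    [[-0.25,0,0],[0,0,0],-0.1],
    [[-0.45,0,0],[0,0,0],-0.1]
  ]
}}

```text
time_s: 8.8
position: [0.5927, 0.1066, 0.3103]
tool_rot: [0.069, 1.568, -0.069]
force: [0.7, 0.6, -0.4]
opening: 0.0393
```

Run:
```python
from h import *
where()
go(.5104,.3414,.2,38); go(.5104,.3414,.2,-52)
p=manip.read_camera('wrist'); save(p,'wrist5')
for q in ['tray_handle','tray_base']:
  for m in manip.mark_of(p,q): print(q,m['score'],m['uv'],unproj(p,*m['uv'],z=.148 if q=='tray_handle' else .092))
```

```text
t 8.8 grasp [0.5927, 0.1065, 0.2653] yaw -5.01 tilt [0.0012, -0.0003] open 39.3 F [0.7, 0.6, -0.4] q [-0.02, 0.48, 1.24, -0.0, 1.42, 0.07]
shift [0.261, 0.907, -0.41] turn [-0.478, 0.001, 0.0] dist 257 mm deg 43.0
shift [0.261, 0.907, -0.41] turn [0.522, 0.001, -0.0] dist 257 mm deg 47.0
tray_handle 0.94 [325.7, 203.9] [0.59475734 0.10662627 0.148     ]
tray_base 0.8 [324.4, 186.7] [0.59402707 0.10739638 0.092     ]
```

View pics/wrist5.png

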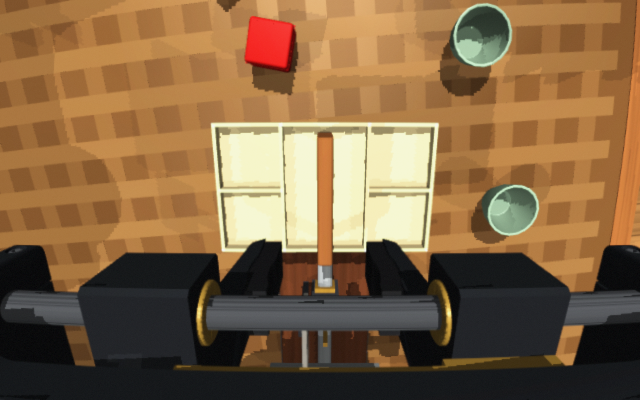

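Request:
{"name": "drive_tool", "arguments": {
  "plan": [
    [[0,0.05,-0.02],[-0.03,0,0],0.2],
    [[0,0.16,-0.07],[-0.09,0,0],0.41],
    [[0.02,0.32,-0.15],[-0.17,0,0],0.41],
    [[0.06,0.49,-0.22],[-0.25,0,0],0.41],
    [[0.1,0.65,-0.29],[-0.34,0,0],0.41],
    [[0.17,0.8,-0.36],[-0.42,0,0],0.41],
    [[0.23,0.88,-0.4],[-0.478,0,0],0.41],
    [[0.26,0.907,-0.41],[-0.478,0,0],0.41]
  ]
}}

```text
time_s: 9.95
position: [0.5095, 0.3427, 0.2423]
tool_rot: [-0.522, 1.508, 0.52]
force: [0.7, -0.1, 0.6]
opening: 0.062
```

```bash
cat >> h.py <<'E'
def tin_at(p,ht,x0,y0,yaw0,rad=.05):
    """depth-based top-face fit near x0,y0 -> centre and yaw nearest yaw0"""
    V,U=np.mgrid[0:400,0:640]
    d=np.stack([(U-p['cx'])/p['fx'],(V-p['cy'])/p['fy']],-1);sx=d.copy()
    for _ in range(10): sx=d/(1+p['k1']*(sx**2).sum(-1,keepdims=True))
    C=np.concatenate([sx,np.ones((400,640,1))],-1)*p['depth'][...,None]
    W=(C-np.array(p['t']))@np.array(p['R'])
    im=np.array(p['img']).astype(int); sat=im.max(-1)-im.min(-1)
    m=(abs(W[...,2]-ht)<.008)&(np.hypot(W[...,0]-x0,W[...,1]-y0)<rad)&(p['depth']>0)&(im.mean(-1)>70)
    q=W[m]; rc=cv2.minAreaRect((q[:,:2]*1000).astype(np.float32))
    a=rc[2]; a=a+90*round((yaw0-a)/90)
    print('tin n',len(q),'z',np.round(np.median(q[:,2]),4),'mean',q.mean(0)[:2].round(4),'c',np.round(rc[0],1),np.round(rc[1],1),'yaw',round(a,1),'rgb',im[m].mean(0).round())
    return rc[0][0]/1000,rc[0][1]/1000,a
E
python3 - <<'E'
from h import *
where()
p=manip.read_camera('wrist'); save(p,'wrist6')
x,y,a=tin_at(p,.038,.5104,.3414,38)
for m in manip.mark_of(p,'tin1_center'): print(m['score'],m['uv'],unproj(p,*m['uv'],z=.019))
go(x,y,.024,a)
E
```

```text
t 9.95 grasp [0.5095, 0.3426, 0.1973] yaw 38.15 tilt [-0.0002, -0.0015] open 62.0 F [0.7, -0.1, 0.6] q [0.4, 0.56, 1.29, -0.0, 1.29, -0.26]
tin n 2407 z 0.0392 mean [0.509  0.3434] c [509.7 342.2] [44.  44.4] yaw 35.8 rgb [245. 245. 245.]
0.73 [272.6, 93.5] [0.42333837 0.38101027 0.019     ]
0.72 [417.8, 247.6] [0.62282299 0.35155344 0.019     ]
shift [0.696, 0.004, -0.0] turn [0.024, -0.0, 0.001] dist 174 mm deg 2.2
```

View pics/wrist6.png

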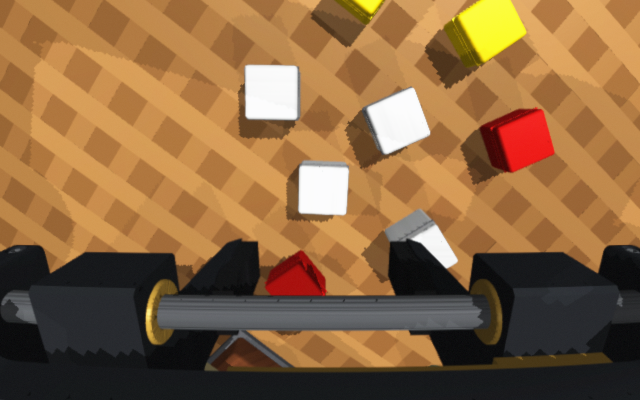

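Request:
{"name": "drive_tool", "arguments": {
  "plan": [
    [[0.08,0.004,0],[0.024,0,0],0.41],
    [[0.22,0.004,0],[0.024,0,0],0.41],
    [[0.4,0.004,0],[0.024,0,0],0.41],
    [[0.57,0.004,0],[0.024,0,0],0.41],
    [[0.67,0.004,0],[0.024,0,0],0.41],
    [[0.695,0.004,0],[0.024,0,0],0.41],
    [[0.695,0.004,0],[0.024,0,0],-0.1],
    [[0.695,0.004,0],[0.024,0,0],-0.1]
  ],
  "newtons": 25
}}

```text
time_s: 11.05
position: [0.5114, 0.3422, 0.072]
tool_rot: [-0.49, 1.51, 0.488]
force: [-0.8, -0.5, 2.2]
opening: 0.0442
```

Request:
{"name": "drive_tool", "arguments": {
  "plan": [
    [[0,0,0],[0,0,0],-0.3],
    [[-0.05,0,0],[0,0,0],-0.3],
    [[-0.15,0,0],[0,0,0],-0.3],
    [[-0.3,0,0],[0,0,0],-0.3],
    [[-0.46,0,0],[0,0,0],-0.3],
    [[-0.58,0,0],[0,0,0],-0.3],
    [[-0.65,0,0],[0,0,0],-0.3],
    [[-0.68,0,0],[0,0,0],-0.3]
  ]
}}

```text
time_s: 12.05
position: [0.5103, 0.3422, 0.2414]
tool_rot: [-0.491, 1.511, 0.489]
force: [0.1, -0.5, -1.4]
opening: 0.0437
```

```bash
cat >> h.py <<'E'
TX,TY,TYAW=.594,.107,-5.0
def cell(ix,iy):
    a=np.radians(TYAW); return (TX+ix*.066*np.cos(a)-iy*.0285*np.sin(a), TY+ix*.066*np.sin(a)+iy*.0285*np.cos(a))
E
python3 - <<'E'
from h import *
where()
for i in (1,-1):
  for j in (1,-1): print(i,j,np.round(cell(i,j),4))
go(*cell(1,1),.19,-5)
E
```

```text
t 12.05 grasp [0.5104, 0.3422, 0.1964] yaw 35.85 tilt [0.0037, -0.0] open 43.7 F [0.1, -0.5, -1.4] q [0.4, 0.56, 1.3, -0.0, 1.28, -0.22]
1 1 [0.6622 0.1296]
1 -1 [0.6573 0.0729]
-1 1 [0.5307 0.1411]
-1 -1 [0.5258 0.0844]
shift [0.028, -1.045, -0.005] turn [0.454, 0.002, 0.001] dist 261 mm deg 40.9
```

Request:
{"name": "drive_tool", "arguments": {
  "plan": [
    [[0.12,0,0],[0,0,0],-0.3],
    [[0.3,0,0],[0,0,0],-0.3],
    [[0.48,0,0],[0,0,0],-0.3],
    [[0.6,0,0],[0,0,0],-0.3],
    [[0.66,0,0],[0,0,0],-0.3],
    [[0.678,0,0],[0,0,0],-0.3],
    [[0.678,0,0],[0,0,0],-0.3],
    [[0.678,0,0],[0,0,0],0.2]
  ]
}}

```text
time_s: 13.05
position: [0.5112, 0.3423, 0.0717]
tool_rot: [-0.491, 1.51, 0.489]
force: [0.4, -0.6, 0.2]
opening: 0.0514
```

Request:
{"name": "drive_tool", "arguments": {
  "plan": [
    [[0,0,0],[0,0,0],0.2],
    [[-0.026,0,0],[0,0,0],0.2],
    [[-0.026,0,0],[0,0,0],0.2],
    [[-0.026,0,0],[0,0,0],-0.3],
    [[-0.026,0,0],[0,0,0],-0.3],
    [[-0.026,0,0],[0,0,0],-0.3],
    [[-0.1,0,0],[0,0,0],-0.3],
    [[-0.2,0,0],[0,0,0],-0.3]
  ]
}}

```text
time_s: 14.05
position: [0.5105, 0.3421, 0.1221]
tool_rot: [-0.491, 1.513, 0.489]
force: [0.3, 0.3, -0.9]
opening: 0.0434
```

Run:
```python
from h import *
where()
go(*cell(1,1),.20,-5)
```

```text
t 14.05 grasp [0.5106, 0.342, 0.0771] yaw 35.85 tilt [0.0024, -0.0006] open 43.4 F [0.3, 0.3, -0.9] q [0.4, 0.69, 1.41, -0.0, 1.04, -0.22]
shift [-0.49, -1.045, -0.005] turn [0.454, 0.001, 0.001] dist 289 mm deg 40.8
```

Request:
{"name": "drive_tool", "arguments": {
  "plan": [
    [[-0.15,-0.02,0],[0.01,0,0],-0.3],
    [[-0.32,-0.1,0],[0.05,0,0],-0.3],
    [[-0.45,-0.25,0],[0.12,0,0],-0.3],
    [[-0.49,-0.43,-0.003],[0.2,0,0],-0.3],
    [[-0.49,-0.62,-0.004],[0.29,0,0],-0.3],
    [[-0.49,-0.8,-0.005],[0.38,0,0],-0.3],
    [[-0.49,-0.94,-0.005],[0.44,0,0],-0.3],
    [[-0.49,-1.0,-0.005],[0.454,0,0],-0.3]
  ]
}}

```text
time_s: 15.05
position: [0.6563, 0.1373, 0.2449]
tool_rot: [0.07, 1.566, -0.07]
force: [1.6, 0.1, -0.9]
opening: 0.0437
```

Run:
```python
from h import *
where()
go(*cell(1,1),.142,-5)
p=manip.read_camera('wrist'); save(p,'wrist7')
for q in ['tray_handle','tray_base']:
  for m in manip.mark_of(p,q): print(q,m['score'],m['uv'],unproj(p,*m['uv'],z=.148 if q=='tray_handle' else .092))
```

```text
t 15.05 grasp [0.6565, 0.1373, 0.1999] yaw -5.12 tilt [0.0036, -0.0003] open 43.7 F [1.6, 0.1, -0.9] q [0.03, 0.68, 1.08, -0.0, 1.38, 0.12]
shift [0.232, -0.029, 0.026] turn [-0.001, 0.002, -0.0] dist 59 mm deg 0.2
tray_handle 0.82 [223.5, 291.1] [0.59273815 0.10645227 0.148     ]
tray_base 0.62 [242.0, 250.3] [0.59162872 0.10903444 0.092     ]
```

View pics/wrist7.png

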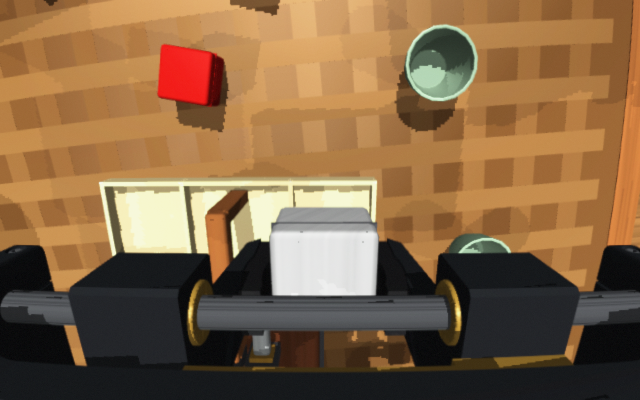

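Request:
{"name": "drive_tool", "arguments": {
  "plan": [
    [[0.02,-0.029,0.024],[0,0.002,0],-0.3],
    [[0.09,-0.029,0.024],[0,0.002,0],-0.3],
    [[0.16,-0.029,0.024],[0,0.002,0],-0.3],
    [[0.22,-0.029,0.024],[0,0.002,0],-0.3],
    [[0.26,-0.029,0.024],[0,0.002,0],-0.3],
    [[0.285,-0.029,0.024],[0,0.002,0],-0.3],
    [[0.3,-0.029,0.024],[0,0.002,0],-0.3],
    [[0.304,-0.029,0.024],[0,0.002,0],-0.3]
  ]
}}

```text
time_s: 16.2
position: [0.6614, 0.1311, 0.1683]
tool_rot: [0.069, 1.569, -0.069]
force: [-0.3, 0.2, -0.7]
opening: 0.0443
```

Run:
```python
from h import *
where()
p=manip.read_camera('wrist'); save(p,'wrist8')
p=manip.read_camera('side'); save(p,'side8',(200,100,480,300),2.5)
```

```text
t 16.2 grasp [0.6614, 0.1311, 0.1233] yaw -5.01 tilt [0.0004, 0.0] open 44.3 F [-0.3, 0.2, -0.7] q [0.02, 0.76, 1.15, -0.0, 1.23, 0.11]
```

View pics/side8.png

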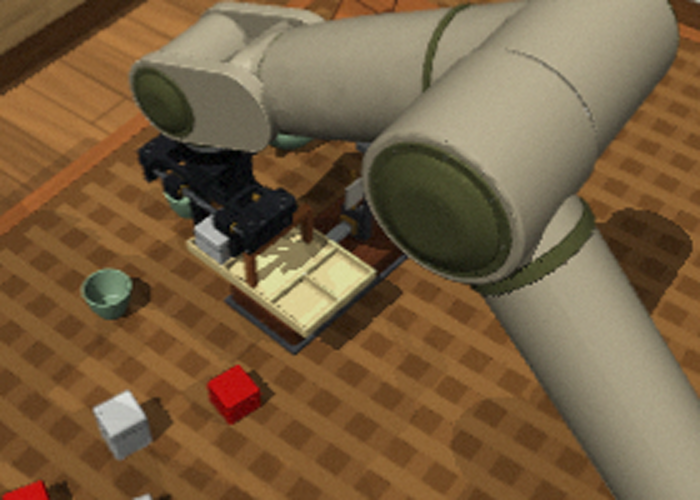

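View pics/wrist8.png

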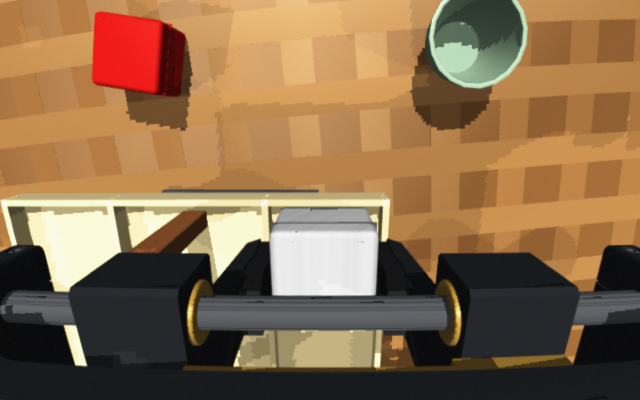

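Request:
{"name": "drive_tool", "arguments": {
  "plan": [
    [[0,0,0],[0,0,0],0.08],
    [[0,0,0],[0,0,0],0.18],
    [[0,0,0],[0,0,0],0.23],
    [[0,0,0],[0,0,0],0.25],
    [[-0.04,0,0],[0,0,0],0.25],
    [[-0.15,0,0],[0,0,0],0.25],
    [[-0.3,0,0],[0,0,0],0.25],
    [[-0.5,0,0],[0,0,0],0.25]
  ]
}}

```text
time_s: 17.3
position: [0.661, 0.131, 0.2944]
tool_rot: [0.069, 1.571, -0.069]
force: [0.1, -0.1, 0.9]
opening: 0.0551
```

Run:
```python
from h import *
where()
p=manip.read_camera('wrist'); save(p,'wrist9')
p=manip.read_camera('side'); save(p,'side9',(200,100,480,300),2.5)
go(.6139,.3539,.2,-20);go(.6139,.3539,.2,70)
```

```text
t 17.3 grasp [0.6609, 0.131, 0.2494] yaw -5.01 tilt [-0.0012, -0.0] open 55.1 F [0.1, -0.1, 0.9] q [0.02, 0.66, 0.98, 0.0, 1.5, 0.11]
shift [0.219, 0.87, -0.273] turn [0.167, 0.007, -0.002] dist 235 mm deg 15.0
shift [0.219, 0.87, -0.273] turn [-0.833, 0.007, 0.004] dist 235 mm deg 75.0
```

View pics/wrist9.png

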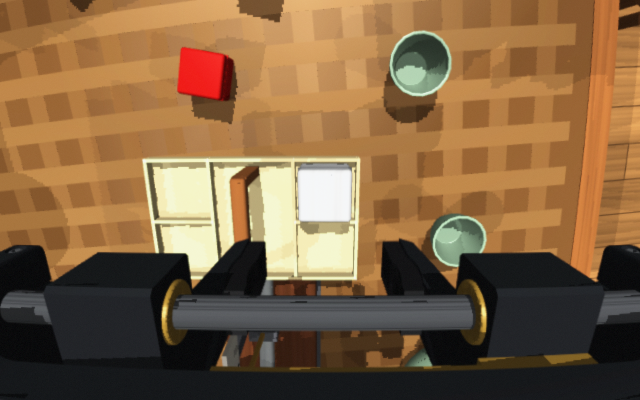

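View pics/side9.png

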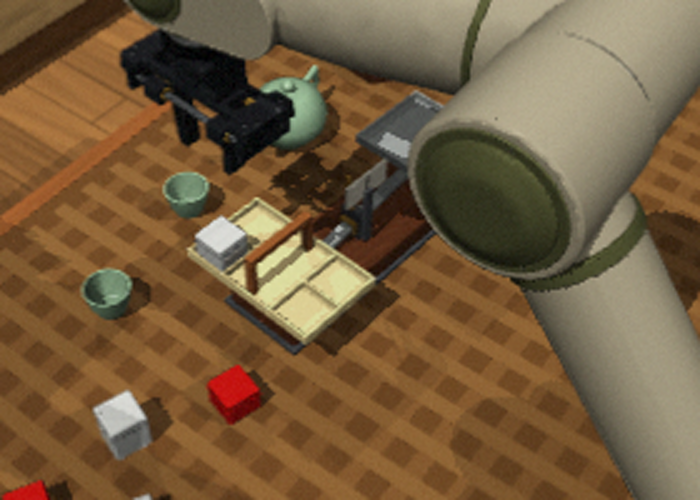

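Request:
{"name": "drive_tool", "arguments": {
  "plan": [
    [[0,0.05,-0.02],[0.02,0,0],0.41],
    [[0,0.16,-0.05],[0.04,0,0],0.41],
    [[0.02,0.32,-0.1],[0.07,0,0],0.41],
    [[0.06,0.48,-0.15],[0.1,0,0],0.41],
    [[0.1,0.64,-0.2],[0.13,0,0],0.41],
    [[0.16,0.78,-0.245],[0.15,0.005,0],0.41],
    [[0.2,0.85,-0.27],[0.167,0.005,0],0.41],
    [[0.219,0.87,-0.273],[0.167,0.005,0],0.41]
  ]
}}

```text
time_s: 18.4
position: [0.6118, 0.3546, 0.2379]
tool_rot: [0.273, 1.562, -0.274]
force: [-0.4, 0.1, -0.1]
opening: 0.0619
```

Run:
```python
from h import *
where()
p=manip.read_camera('wrist'); save(p,'wrist10')
x,y,a=tin_at(p,.054,.6139,.3539,-20)
go(x,y,.039,a)
```

```text
t 18.4 grasp [0.6114, 0.3547, 0.1929] yaw -19.95 tilt [-0.0084, 0.0014] open 61.9 F [-0.4, 0.1, -0.1] q [0.36, 0.78, 0.92, 0.0, 1.45, 0.71]
tin n 2764 z 0.0551 mean [0.6166 0.3571] c [616.  355.7] [44.4 43.6] yaw -18.4 rgb [244. 244. 243.]
shift [0.614, 0.012, 0.019] turn [-0.018, -0.006, 0.001] dist 154 mm deg 1.7
```

View pics/wrist10.png

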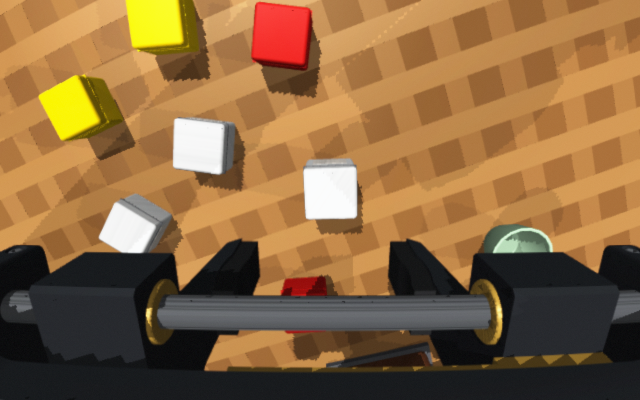

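Request:
{"name": "drive_tool", "arguments": {
  "plan": [
    [[0.08,0.012,0.018],[-0.018,-0.006,0],0.41],
    [[0.22,0.012,0.018],[-0.018,-0.006,0],0.41],
    [[0.4,0.012,0.018],[-0.018,-0.006,0],0.41],
    [[0.53,0.012,0.018],[-0.018,-0.006,0],0.41],
    [[0.6,0.012,0.018],[-0.018,-0.006,0],0.41],
    [[0.614,0.012,0.018],[-0.018,-0.006,0],0.41],
    [[0.614,0.012,0.018],[-0.018,-0.006,0],-0.1],
    [[0.614,0.012,0.018],[-0.018,-0.006,0],-0.3]
  ],
  "newtons": 30
}}

```text
time_s: 19.45
position: [0.6168, 0.3554, 0.0864]
tool_rot: [0.252, 1.553, -0.252]
force: [-1.4, 0.8, 1.9]
opening: 0.0441
```

Run:
```python
from h import *
where()
```

```text
t 19.45 grasp [0.617, 0.3554, 0.0414] yaw -18.42 tilt [0.0032, -0.0005] open 44.1 F [-1.4, 0.8, 1.9] q [0.36, 0.93, 1.05, -0.0, 1.16, 0.68]
```

Request:
{"name": "drive_tool", "arguments": {
  "plan": [
    [[0,0,0],[0,0,0],-0.3],
    [[-0.05,0,0],[0,0,0],-0.3],
    [[-0.15,0,0],[0,0,0],-0.3],
    [[-0.3,0,0],[0,0,0],-0.3],
    [[-0.46,0,0],[0,0,0],-0.3],
    [[-0.6,0,0],[0,0,0],-0.3],
    [[-0.66,0,0],[0,0,0],-0.3],
    [[-0.68,0,0],[0,0,0],-0.3]
  ]
}}

```text
time_s: 20.45
position: [0.6161, 0.3554, 0.255]
tool_rot: [0.251, 1.555, -0.253]
force: [0.4, 0.4, -1.6]
opening: 0.0439
```

Run:
```python
from h import *
where()
go(*cell(-1,-1),.21,-5)
```

```text
t 20.45 grasp [0.6162, 0.3554, 0.21] yaw -18.42 tilt [0.0012, -0.0014] open 43.9 F [0.4, 0.4, -1.6] q [0.36, 0.78, 0.88, -0.0, 1.48, 0.68]
shift [0.001, -1.143, -0.0] turn [-0.149, 0.001, 0.001] dist 286 mm deg 13.4
```

Request:
{"name": "drive_tool", "arguments": {
  "plan": [
    [[0,-0.04,0],[-0.01,0,0],-0.3],
    [[0,-0.12,0],[-0.03,0,0],-0.3],
    [[0,-0.26,0],[-0.05,0,0],-0.3],
    [[0,-0.42,0],[-0.08,0,0],-0.3],
    [[0,-0.58,0],[-0.11,0,0],-0.3],
    [[0,-0.76,0],[-0.13,0,0],-0.3],
    [[0,-0.92,0],[-0.149,0,0],-0.3],
    [[0,-1.0,0],[-0.149,0,0],-0.3]
  ]
}}

```text
time_s: 21.45
position: [0.5361, 0.1165, 0.2543]
tool_rot: [0.069, 1.57, -0.071]
force: [0.6, -0.3, -1.2]
opening: 0.044
```

Run:
```python
from h import *
where()
p=manip.read_camera('wrist'); save(p,'wrist11')
for q in ['tray_handle','tray_base']:
  for m in manip.mark_of(p,q): print(q,m['score'],m['uv'],unproj(p,*m['uv'],z=.130 if q=='tray_handle' else .074))
go(*cell(-1,-1),.14,-5)
```

```text
t 21.45 grasp [0.5361, 0.1165, 0.2093] yaw -5.09 tilt [-0.0006, -0.0015] open 44.0 F [0.6, -0.3, -1.2] q [0.0, 0.41, 1.5, -0.0, 1.24, 0.09]
tray_base 0.72 [394.6, 200.8] [0.5940997  0.10886773 0.074     ]
shift [0.279, -0.138, -0.033] turn [-0.001, 0.001, 0.001] dist 78 mm deg 0.1
```

View pics/wrist11.png

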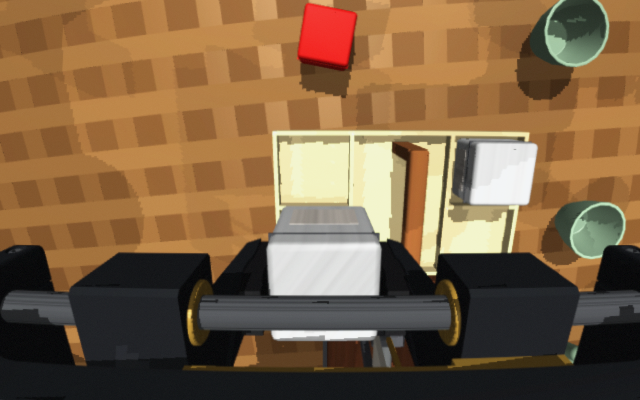

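Request:
{"name": "drive_tool", "arguments": {
  "plan": [
    [[0.0,-0.08,-0.02],[0,0,0],-0.3],
    [[0.05,-0.136,-0.032],[0,0,0],-0.3],
    [[0.14,-0.136,-0.032],[0,0,0],-0.3],
    [[0.23,-0.136,-0.032],[0,0,0],-0.3],
    [[0.29,-0.136,-0.032],[0,0,0],-0.3],
    [[0.33,-0.136,-0.032],[0,0,0],-0.3],
    [[0.345,-0.136,-0.032],[0,0,0],-0.3],
    [[0.35,-0.136,-0.032],[0,0,0],-0.3]
  ]
}}

```text
time_s: 22.6
position: [0.5265, 0.085, 0.1679]
tool_rot: [0.068, 1.568, -0.07]
force: [-0.1, -0.0, -1.7]
opening: 0.0439
```

Run:
```python
from h import *
where()
p=manip.read_camera('wrist'); save(p,'wrist12')
p=manip.read_camera('side'); save(p,'side12',(200,100,480,300),2.5)
```

```text
t 22.6 grasp [0.5266, 0.0849, 0.1229] yaw -5.01 tilt [0.0019, -0.0014] open 43.9 F [-0.1, -0.0, -1.7] q [-0.06, 0.48, 1.64, -0.0, 1.02, 0.03]
```

View pics/wrist12.png

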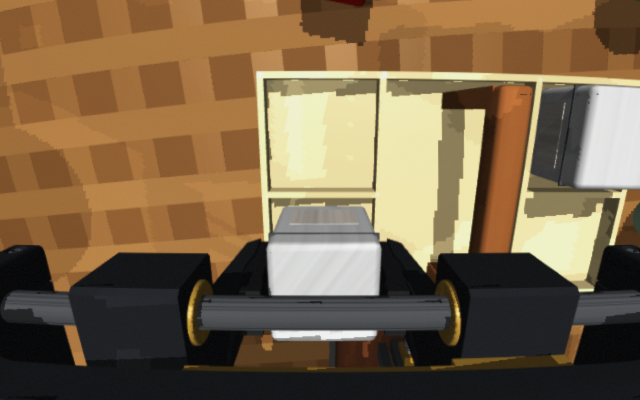

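View pics/side12.png

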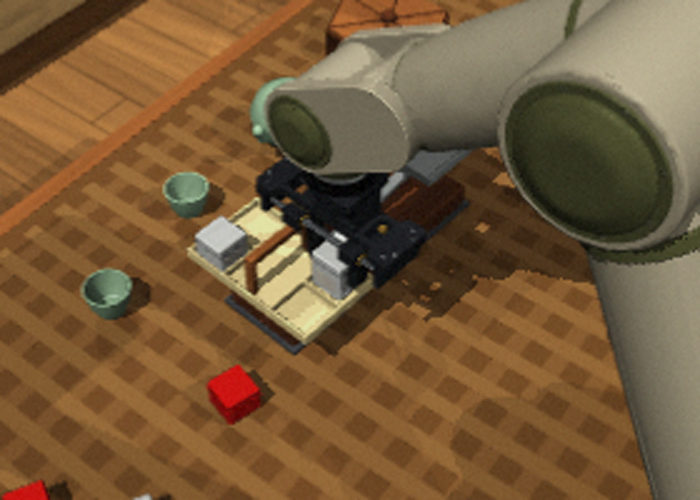

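Request:
{"name": "drive_tool", "arguments": {
  "plan": [
    [[0.008,0,0],[0,0,0],-0.3],
    [[0.014,0,0],[0,0,0],-0.3],
    [[0.014,0,0],[0,0,0],0.08],
    [[0.014,0,0],[0,0,0],0.18],
    [[0.014,0,0],[0,0,0],0.25],
    [[-0.06,0,0],[0,0,0],0.25],
    [[-0.2,0,0],[0,0,0],0.25],
    [[-0.4,0,0],[0,0,0],0.25]
  ]
}}

```text
time_s: 23.7
position: [0.5258, 0.0851, 0.2681]
tool_rot: [0.068, 1.571, -0.07]
force: [0.8, -0.9, 0.8]
opening: 0.055
```

Run:
```python
from h import *
where()
p=manip.read_camera('wrist'); save(p,'wrist13')
p=manip.read_camera('top'); save(p,'top13',(130,170,530,320),2)
x,y,a=tin_at(p,.038,.5233,.4282,62.6); go(x,y,.2,a); go(x,y,.2,a-90)
tin_at(p,.038,.4247,.3798,36.4)
```

```text
t 23.7 grasp [0.5257, 0.085, 0.2231] yaw -5.02 tilt [-0.001, -0.0012] open 55.0 F [0.8, -0.9, 0.8] q [-0.06, 0.36, 1.53, -0.0, 1.26, 0.03]
tin n 231 z 0.0367 mean [0.5228 0.4268] c [523.1 427.2] [45.3 44.1] yaw 62.4 rgb [181. 182. 181.]
shift [0.108, 1.362, -0.138] turn [-0.749, 0.006, 0.005] dist 343 mm deg 67.4
shift [0.108, 1.362, -0.138] turn [0.251, 0.007, -0.001] dist 343 mm deg 22.6
tin n 243 z 0.0364 mean [0.4242 0.3791] c [424.4 379.9] [44.5 45.3] yaw 36.2 rgb [181. 182. 182.]
```

View pics/wrist13.png

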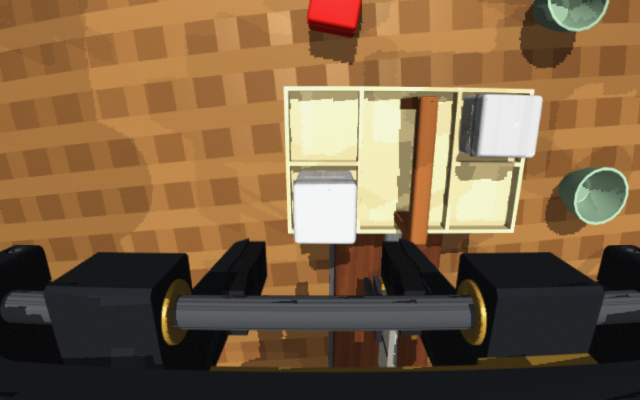

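View pics/top13.png

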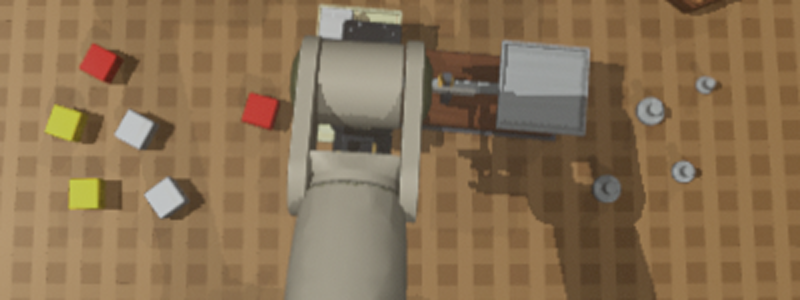

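Request:
{"name": "drive_tool", "arguments": {
  "plan": [
    [[0,0.05,-0.005],[0.02,0,0],0.41],
    [[0,0.16,-0.015],[0.05,0,0],0.41],
    [[0,0.33,-0.03],[0.08,0,0],0.41],
    [[0,0.5,-0.05],[0.12,0,0],0.41],
    [[0,0.68,-0.07],[0.16,0,0],0.41],
    [[0,0.86,-0.09],[0.2,0,0],0.41],
    [[0,0.96,-0.12],[0.23,0,0],0.41],
    [[0,1.0,-0.138],[0.251,0.005,0],0.41]
  ]
}}

```text
time_s: 24.8
position: [0.513, 0.3386, 0.2663]
tool_rot: [0.377, 1.545, -0.379]
force: [0.5, -0.6, 0.9]
opening: 0.0621
```

Run:
```python
from h import *
where()
go(.5231,.4277,.17,-27.5)
```

```text
t 24.8 grasp [0.5127, 0.3386, 0.2213] yaw -27.58 tilt [-0.0075, 0.0005] open 62.1 F [0.5, -0.6, 0.9] q [0.39, 0.54, 1.26, 0.0, 1.35, 0.87]
shift [0.205, 0.335, -0.128] turn [-0.001, -0.004, 0.002] dist 103 mm deg 0.4
```

Request:
{"name": "drive_tool", "arguments": {
  "plan": [
    [[0.02,0.06,-0.03],[0,-0.004,0.002],0.41],
    [[0.05,0.15,-0.06],[0,-0.004,0.002],0.41],
    [[0.1,0.25,-0.1],[0,-0.004,0.002],0.41],
    [[0.16,0.31,-0.12],[0,-0.004,0.002],0.41],
    [[0.2,0.335,-0.128],[0,-0.004,0.002],0.41],
    [[0.205,0.335,-0.128],[0,-0.004,0.002],0.41],
    [[0.205,0.335,-0.128],[0,-0.004,0.002],0.41],
    [[0.205,0.335,-0.128],[0,-0.004,0.002],0.41]
  ]
}}

```text
time_s: 25.8
position: [0.5241, 0.4259, 0.2169]
tool_rot: [0.379, 1.536, -0.377]
force: [-0.1, 0.7, 0.6]
opening: 0.0623
```

Run:
```python
from h import *
where()
p=manip.read_camera('wrist'); save(p,'wrist14')
x,y,a=tin_at(p,.038,.5231,.4277,-27.5)
go(x,y,.032,a)
```

```text
t 25.8 grasp [0.5241, 0.4259, 0.1719] yaw -27.63 tilt [0.0018, 0.0012] open 62.3 F [-0.1, 0.7, 0.6] q [0.51, 0.72, 1.09, 0.0, 1.33, 0.99]
tin n 2859 z 0.0391 mean [0.5232 0.4307] c [522.7 429.7] [43.3 44.1] yaw -27.7 rgb [242. 243. 242.]
shift [0.559, 0.01, -0.012] turn [0.001, 0.001, -0.001] dist 140 mm deg 0.1
```

View pics/wrist14.png

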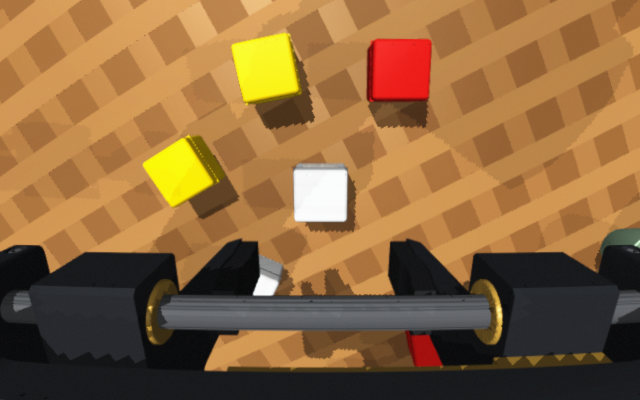

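Request:
{"name": "drive_tool", "arguments": {
  "plan": [
    [[0.08,0.01,-0.012],[0,0,0],0.41],
    [[0.22,0.01,-0.012],[0,0,0],0.41],
    [[0.38,0.01,-0.012],[0,0,0],0.41],
    [[0.5,0.01,-0.012],[0,0,0],0.41],
    [[0.55,0.01,-0.012],[0,0,0],0.41],
    [[0.559,0.01,-0.012],[0,0,0],0.41],
    [[0.559,0.01,-0.012],[0,0,0],-0.1],
    [[0.559,0.01,-0.012],[0,0,0],-0.3]
  ]
}}

```text
time_s: 26.85
position: [0.5228, 0.4302, 0.0776]
tool_rot: [0.379, 1.536, -0.376]
force: [1.8, -2.0, 0.5]
opening: 0.0442
```

Run:
```python
from h import *
where()
```

```text
t 26.85 grasp [0.5229, 0.4303, 0.0326] yaw -27.6 tilt [0.0025, 0.0016] open 44.2 F [1.8, -2.0, 0.5] q [0.52, 0.87, 1.2, 0.0, 1.07, 1.0]
```

Request:
{"name": "drive_tool", "arguments": {
  "plan": [
    [[0,0,0],[0,0,0],-0.3],
    [[-0.05,0,0],[0,0,0],-0.3],
    [[-0.15,0,0],[0,0,0],-0.3],
    [[-0.3,0,0],[0,0,0],-0.3],
    [[-0.46,0,0],[0,0,0],-0.3],
    [[-0.6,0,0],[0,0,0],-0.3],
    [[-0.66,0,0],[0,0,0],-0.3],
    [[-0.7,0,0],[0,0,0],-0.3]
  ]
}}

```text
time_s: 27.85
position: [0.5221, 0.4297, 0.2514]
tool_rot: [0.378, 1.537, -0.377]
force: [0.4, 0.2, -1.1]
opening: 0.0437
```

Run:
```python
from h import *
where()
go(*cell(1,-1),.21,-5)
```

```text
t 27.85 grasp [0.5221, 0.4297, 0.2064] yaw -27.6 tilt [0.0002, 0.0003] open 43.7 F [0.4, 0.2, -1.1] q [0.52, 0.69, 1.04, 0.0, 1.41, 1.0]
shift [-0.015, -1.015, 1.14] turn [-0.251, 0.0, -0.0] dist 382 mm deg 22.6
```

Request:
{"name": "drive_tool", "arguments": {
  "plan": [
    [[-0.01,-0.03,0.03],[-0.01,0,0],-0.3],
    [[-0.015,-0.09,0.1],[-0.03,0,0],-0.3],
    [[-0.015,-0.19,0.21],[-0.06,0,0],-0.3],
    [[-0.015,-0.31,0.35],[-0.1,0,0],-0.3],
    [[-0.015,-0.44,0.5],[-0.14,0,0],-0.3],
    [[-0.015,-0.57,0.65],[-0.18,0,0],-0.3],
    [[-0.015,-0.7,0.79],[-0.22,0,0],-0.3],
    [[-0.015,-0.8,0.9],[-0.251,0,0],-0.3]
  ]
}}

```text
time_s: 28.85
position: [0.6292, 0.1457, 0.2536]
tool_rot: [0.068, 1.571, -0.068]
force: [0.2, 0.2, -1.3]
opening: 0.0437
```

Run:
```python
from h import *
where()
go(*cell(1,-1),.20,-5)
```

```text
t 28.85 grasp [0.6291, 0.1457, 0.2086] yaw -4.96 tilt [-0.0015, 0.0003] open 43.7 F [0.2, 0.2, -1.3] q [0.05, 0.62, 1.16, 0.0, 1.36, 0.13]
shift [0.034, -0.281, 0.137] turn [0.0, -0.001, -0.0] dist 79 mm deg 0.1
```

Request:
{"name": "drive_tool", "arguments": {
  "plan": [
    [[0.01,-0.06,0.03],[0,0,0],-0.3],
    [[0.02,-0.15,0.07],[0,0,0],-0.3],
    [[0.034,-0.23,0.11],[0,0,0],-0.3],
    [[0.034,-0.27,0.135],[0,0,0],-0.3],
    [[0.06,-0.281,0.137],[0,0,0],-0.3],
    [[0.12,-0.281,0.137],[0,0,0],-0.3],
    [[0.17,-0.281,0.137],[0,0,0],-0.3],
    [[0.18,-0.281,0.137],[0,0,0],-0.3]
  ]
}}

```text
time_s: 29.85
position: [0.6565, 0.0759, 0.2084]
tool_rot: [0.069, 1.571, -0.068]
force: [-0.4, -0.2, -0.9]
opening: 0.0437
```

Run:
```python
from h import *
where()
go(*cell(1,-1),.112,-5)
p=manip.read_camera('wrist'); save(p,'wrist15')
tin_at(p,.116,*cell(1,1),-5,.035)
```

```text
t 29.85 grasp [0.6565, 0.0759, 0.1634] yaw -4.98 tilt [-0.0015, 0.0008] open 43.7 F [-0.4, -0.2, -0.9] q [-0.06, 0.69, 1.16, 0.0, 1.29, 0.02]
shift [0.206, -0.012, 0.004] turn [0.0, -0.001, -0.0] dist 52 mm deg 0.1
tin n 7170 z 0.1169 mean [0.6619 0.1338] c [661.8 132.8] [44.3 44.2] yaw -5.0 rgb [231. 231. 231.]
```

View pics/wrist15.png

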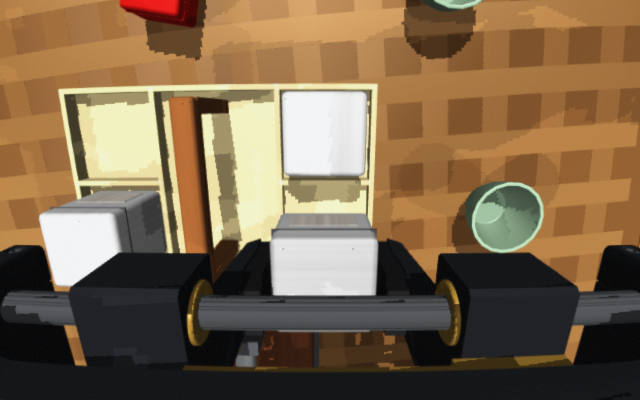

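Request:
{"name": "drive_tool", "arguments": {
  "plan": [
    [[0.02,-0.008,0.004],[0,0,0],-0.3],
    [[0.07,-0.008,0.004],[0,0,0],-0.3],
    [[0.12,-0.008,0.004],[0,0,0],-0.3],
    [[0.16,-0.008,0.004],[0,0,0],-0.3],
    [[0.19,-0.008,0.004],[0,0,0],-0.3],
    [[0.205,-0.008,0.004],[0,0,0],-0.3],
    [[0.208,-0.008,0.004],[0,0,0],-0.3],
    [[0.208,-0.008,0.004],[0,0,0],-0.3]
  ]
}}

```text
time_s: 30.9
position: [0.658, 0.0734, 0.1582]
tool_rot: [0.069, 1.568, -0.068]
force: [0.3, -0.4, -1.2]
opening: 0.0437
```

Run:
```python
from h import *
where()
p=manip.read_camera('wrist'); save(p,'wrist16')
```

```text
t 30.9 grasp [0.658, 0.0734, 0.1132] yaw -5.01 tilt [0.0013, 0.0006] open 43.7 F [0.3, -0.4, -1.2] q [-0.07, 0.74, 1.21, 0.0, 1.19, 0.02]
```

View pics/wrist16.png

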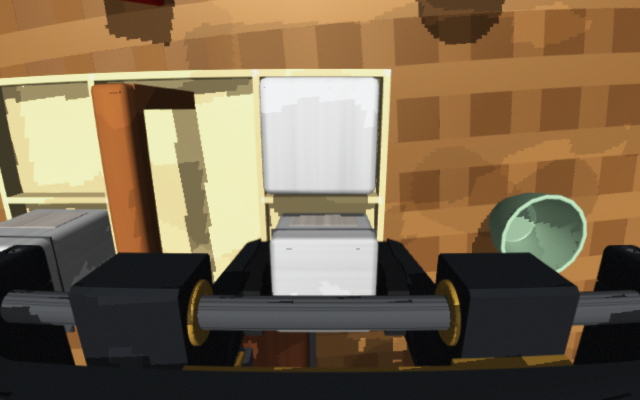

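Request:
{"name": "drive_tool", "arguments": {
  "plan": [
    [[0.008,0,0],[0,0,0],-0.3],
    [[0.009,0,0],[0,0,0],0.05],
    [[0.009,0,0],[0,0,0],0.12],
    [[0.009,0,0],[0,0,0],0.2],
    [[0.009,0,0],[0,0,0],0.25],
    [[-0.06,0,0],[0,0,0],0.25],
    [[-0.2,0,0],[0,0,0],0.25],
    [[-0.4,0,0],[0,0,0],0.25]
  ]
}}

```text
time_s: 31.95
position: [0.6575, 0.0733, 0.2594]
tool_rot: [0.069, 1.57, -0.068]
force: [0.6, -0.2, 0.7]
opening: 0.0547
```

Run:
```python
from h import *
where()
p=manip.read_camera('wrist'); save(p,'wrist17')
p=manip.read_camera('top'); save(p,'top17',(130,170,530,320),2)
x,y,a=tin_at(p,.038,.4244,.3799,36); go(x,y,.2,a); go(x,y,.2,a-90)
```

```text
t 31.95 grasp [0.6574, 0.0733, 0.2144] yaw -5.01 tilt [-0.0004, 0.0008] open 54.7 F [0.6, -0.2, 0.7] q [-0.07, 0.65, 1.09, 0.0, 1.4, 0.02]
tin n 243 z 0.0369 mean [0.4242 0.3791] c [424.  379.6] [45.6 45. ] yaw 35.8 rgb [181. 183. 182.]
shift [0.07, 1.138, -1.045] turn [-0.454, 0.008, 0.002] dist 387 mm deg 40.9
shift [0.07, 1.138, -1.045] turn [0.546, 0.007, -0.004] dist 387 mm deg 49.2
```

View pics/wrist17.png

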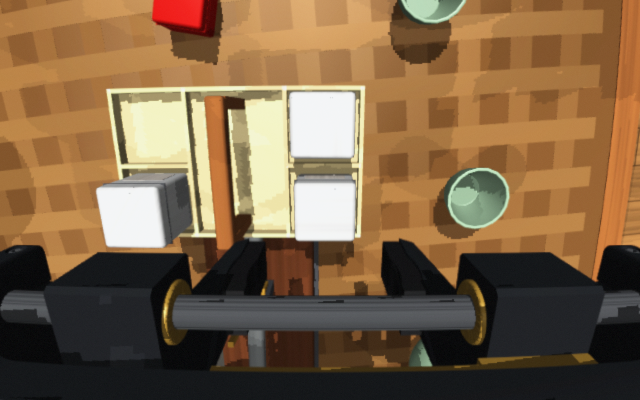

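View pics/top17.png

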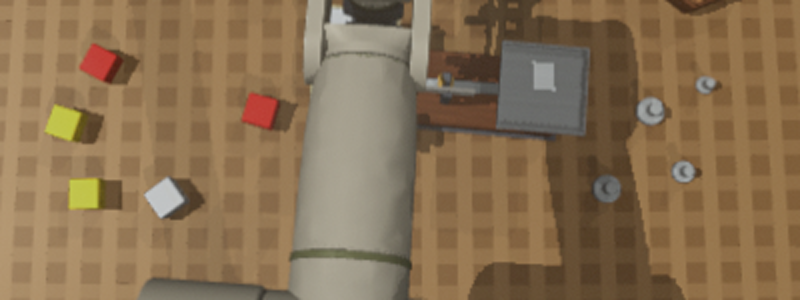

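Request:
{"name": "drive_tool", "arguments": {
  "plan": [
    [[-0.02,0.05,-0.05],[-0.03,0,0],0.41],
    [[-0.02,0.15,-0.14],[-0.09,0,0],0.41],
    [[0,0.3,-0.27],[-0.16,0,0],0.41],
    [[0,0.45,-0.41],[-0.23,0,0],0.41],
    [[0,0.6,-0.55],[-0.3,0,0],0.41],
    [[0,0.75,-0.69],[-0.37,0,0],0.41],
    [[0,0.88,-0.81],[-0.43,0,0],0.41],
    [[0,0.98,-0.9],[-0.454,0,0],0.41]
  ]
}}

```text
time_s: 33.05
position: [0.4525, 0.3386, 0.2574]
tool_rot: [-0.494, 1.515, 0.494]
force: [0.2, 0.3, -0.7]
opening: 0.0622
```

Run:
```python
from h import *
where()
go(.424,.3797,.17,36)
```

```text
t 33.05 grasp [0.4524, 0.3386, 0.2124] yaw 36.15 tilt [-0.001, 0.0001] open 62.2 F [0.2, 0.3, -0.7] q [0.44, 0.44, 1.44, 0.0, 1.26, -0.2]
shift [0.17, 0.2, 0.005] turn [0.002, -0.0, -0.0] dist 66 mm deg 0.2
```

Request:
{"name": "drive_tool", "arguments": {
  "plan": [
    [[0.02,0.06,0.002],[0,0,0],0.41],
    [[0.06,0.13,0.004],[0,0,0],0.41],
    [[0.11,0.18,0.005],[0,0,0],0.41],
    [[0.15,0.2,0.005],[0,0,0],0.41],
    [[0.17,0.2,0.005],[0,0,0],0.41],
    [[0.17,0.2,0.005],[0,0,0],0.41],
    [[0.17,0.2,0.005],[0,0,0],0.41],
    [[0.17,0.2,0.005],[0,0,0],0.41]
  ]
}}

```text
time_s: 34.05
position: [0.4271, 0.3782, 0.2158]
tool_rot: [-0.489, 1.513, 0.49]
force: [-0.3, -1.2, -0.9]
opening: 0.0623
```

Run:
```python
from h import *
where()
p=manip.read_camera('wrist'); save(p,'wrist18')
x,y,a=tin_at(p,.038,.424,.38,36)
go(x,y,.032,a)
```

```text
t 34.05 grasp [0.4271, 0.3782, 0.1708] yaw 35.83 tilt [0.0014, 0.001] open 62.3 F [-0.3, -1.2, -0.9] q [0.52, 0.49, 1.48, 0.0, 1.17, -0.11]
tin n 2901 z 0.0391 mean [0.4233 0.3827] c [423.9 381.4] [43.6 44.5] yaw 37.1 rgb [243. 243. 243.]
shift [0.555, 0.018, -0.004] turn [-0.014, 0.001, 0.0] dist 139 mm deg 1.2
```

View pics/wrist18.png

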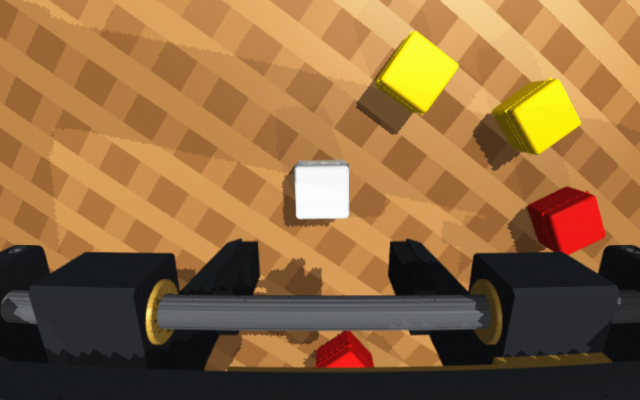

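Request:
{"name": "drive_tool", "arguments": {
  "plan": [
    [[0.08,0.018,-0.004],[-0.014,0,0],0.41],
    [[0.22,0.018,-0.004],[-0.014,0,0],0.41],
    [[0.38,0.018,-0.004],[-0.014,0,0],0.41],
    [[0.5,0.018,-0.004],[-0.014,0,0],0.41],
    [[0.545,0.018,-0.004],[-0.014,0,0],0.41],
    [[0.555,0.018,-0.004],[-0.014,0,0],0.41],
    [[0.555,0.018,-0.004],[-0.014,0,0],-0.1],
    [[0.555,0.018,-0.004],[-0.014,0,0],-0.3]
  ]
}}

```text
time_s: 35.1
position: [0.4238, 0.3817, 0.0777]
tool_rot: [-0.506, 1.508, 0.507]
force: [-0.4, -0.4, 0.5]
opening: 0.0438
```

Run:
```python
from h import *
where()
```

```text
t 35.1 grasp [0.4239, 0.3817, 0.0327] yaw 37.11 tilt [0.0022, 0.0015] open 43.8 F [-0.4, -0.4, 0.5] q [0.53, 0.68, 1.58, 0.0, 0.88, -0.12]
```

Request:
{"name": "drive_tool", "arguments": {
  "plan": [
    [[0,0,0],[0,0,0],-0.3],
    [[-0.05,0,0],[0,0,0],-0.3],
    [[-0.15,0,0],[0,0,0],-0.3],
    [[-0.3,0,0],[0,0,0],-0.3],
    [[-0.46,0,0],[0,0,0],-0.3],
    [[-0.6,0,0],[0,0,0],-0.3],
    [[-0.66,0,0],[0,0,0],-0.3],
    [[-0.7,0,0],[0,0,0],-0.3]
  ]
}}

```text
time_s: 36.1
position: [0.4232, 0.3812, 0.2518]
tool_rot: [-0.507, 1.51, 0.507]
force: [-0.5, 1.0, -1.7]
opening: 0.0438
```

Run:
```python
from h import *
where()
go(*cell(-1,1),.21,-5)
```

```text
t 36.1 grasp [0.4232, 0.3812, 0.2068] yaw 37.11 tilt [0.0003, 0.0004] open 43.8 F [-0.5, 1.0, -1.7] q [0.53, 0.45, 1.43, 0.0, 1.25, -0.12]
shift [-0.013, -1.025, -0.236] turn [0.468, 0.0, -0.0] dist 263 mm deg 42.1
```

Request:
{"name": "drive_tool", "arguments": {
  "plan": [
    [[-0.013,-0.04,-0.01],[0.02,0,0],-0.3],
    [[-0.013,-0.12,-0.03],[0.06,0,0],-0.3],
    [[-0.013,-0.25,-0.06],[0.12,0,0],-0.3],
    [[-0.013,-0.42,-0.1],[0.2,0,0],-0.3],
    [[-0.013,-0.6,-0.14],[0.28,0,0],-0.3],
    [[-0.013,-0.78,-0.18],[0.37,0,0],-0.3],
    [[-0.013,-0.92,-0.215],[0.44,0,0],-0.3],
    [[-0.013,-1.0,-0.236],[0.468,0,0],-0.3]
  ]
}}

```text
time_s: 37.1
position: [0.5275, 0.1438, 0.2541]
tool_rot: [0.073, 1.57, -0.073]
force: [0.4, 0.0, -0.0]
opening: 0.0438
```

Run:
```python
from h import *
where()
go(*cell(-1,1),.16,-5)
p=manip.read_camera('wrist'); save(p,'wrist19')
tin_at(p,.116,*cell(1,1),-5,.035)
for m in manip.mark_of(p,'tray_base'): print(m['score'],m['uv'],unproj(p,*m['uv'],z=.074))
```

```text
t 37.1 grasp [0.5275, 0.1438, 0.2091] yaw -5.32 tilt [-0.0006, 0.0004] open 43.8 F [0.4, 0.0, -0.0] q [0.05, 0.4, 1.5, 0.0, 1.24, 0.14]
shift [0.196, -0.01, 0.014] turn [-0.004, -0.0, -0.0] dist 49 mm deg 0.3
tin n 3823 z 0.1167 mean [0.6593 0.1349] c [661.4 133.5] [43.9 45.5] yaw -5.6 rgb [230. 231. 231.]
0.7 [403.8, 232.7] [0.59219883 0.10771052 0.074     ]
```

View pics/wrist19.png

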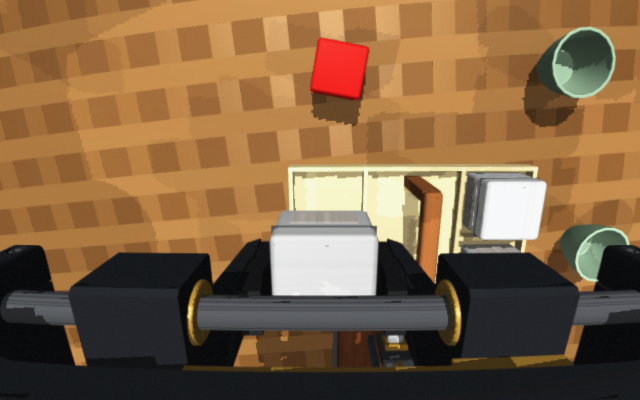

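Request:
{"name": "drive_tool", "arguments": {
  "plan": [
    [[0.03,-0.008,0.014],[-0.004,0,0],-0.3],
    [[0.1,-0.008,0.014],[-0.004,0,0],-0.3],
    [[0.19,-0.008,0.014],[-0.004,0,0],-0.3],
    [[0.26,-0.008,0.014],[-0.004,0,0],-0.3],
    [[0.32,-0.008,0.014],[-0.004,0,0],-0.3],
    [[0.36,-0.008,0.014],[-0.004,0,0],-0.3],
    [[0.378,-0.008,0.014],[-0.004,0,0],-0.3],
    [[0.38,-0.008,0.014],[-0.004,0,0],-0.3]
  ]
}}

```text
time_s: 38.2
position: [0.5306, 0.1442, 0.16]
tool_rot: [0.064, 1.569, -0.063]
force: [0.5, 0.1, -0.9]
opening: 0.0435
```

Run:
```python
from h import *
where()
p=manip.read_camera('wrist'); save(p,'wrist20')
```

```text
t 38.2 grasp [0.5307, 0.1442, 0.115] yaw -4.64 tilt [0.0011, 0.0007] open 43.5 F [0.5, 0.1, -0.9] q [0.05, 0.52, 1.6, 0.0, 1.03, 0.13]
```

View pics/wrist20.png

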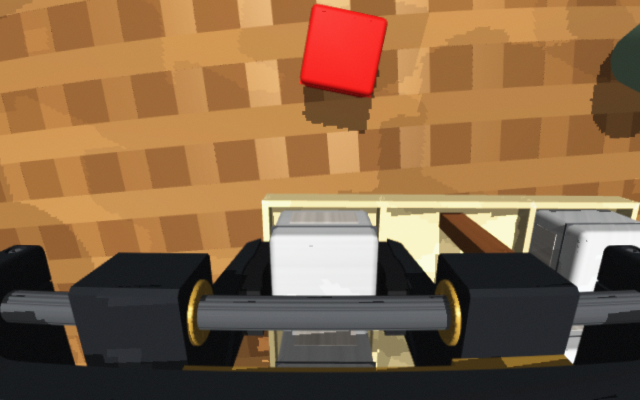

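Request:
{"name": "drive_tool", "arguments": {
  "plan": [
    [[0.006,-0.007,0],[-0.002,0,0],-0.3],
    [[0.013,-0.007,0],[-0.002,0,0],-0.3],
    [[0.013,-0.007,0],[-0.002,0,0],0.05],
    [[0.013,-0.007,0],[-0.002,0,0],0.15],
    [[0.013,-0.007,0],[-0.002,0,0],0.25],
    [[-0.06,-0.007,0],[0,0,0],0.25],
    [[-0.2,-0.007,0],[0,0,0],0.25],
    [[-0.4,-0.007,0],[0,0,0],0.25]
  ]
}}

```text
time_s: 39.25
position: [0.5299, 0.1423, 0.2603]
tool_rot: [0.064, 1.571, -0.063]
force: [1.3, 0.2, -0.3]
opening: 0.0554
```

Run:
```python
from h import *
where()
p=manip.read_camera('wrist'); save(p,'wrist21')
go(.5935,.07,.3,-5)
```

```text
t 39.25 grasp [0.5298, 0.1423, 0.2153] yaw -4.66 tilt [-0.0015, 0.0005] open 55.4 F [1.3, 0.2, -0.3] q [0.05, 0.4, 1.49, 0.0, 1.25, 0.13]
shift [-0.307, -0.268, 0.273] turn [0.004, 0.006, -0.001] dist 123 mm deg 0.7
```

View pics/wrist21.png

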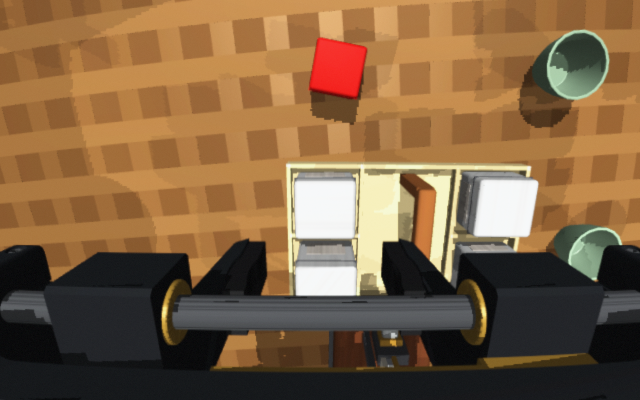

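Request:
{"name": "drive_tool", "arguments": {
  "plan": [
    [[-0.05,-0.05,-0.01],[0.004,0,0],0],
    [[-0.08,-0.15,-0.03],[0.004,0.006,0],-0.2],
    [[-0.08,-0.3,-0.06],[0.004,0.006,0],-0.3],
    [[-0.08,-0.5,-0.1],[0.004,0.006,0],-0.3],
    [[-0.08,-0.7,-0.14],[0.004,0.006,0],-0.3],
    [[-0.08,-0.88,-0.18],[0.004,0.006,0],-0.3],
    [[-0.08,-0.98,-0.2],[0.004,0.006,0],-0.3],
    [[-0.08,-1.0,-0.22],[0.004,0.006,0],-0.3]
  ]
}}

```text
time_s: 40.3
position: [0.4543, -0.1036, 0.279]
tool_rot: [0.072, 1.58, -0.07]
force: [0.0, 0.0, 0.8]
opening: 0.0309
```

Run:
```python
from h import *
where()
go(.4374,-.2565,.15,-5)
p=manip.read_camera('wrist'); save(p,'wrist22')
```

```text
t 40.3 grasp [0.4539, -0.1035, 0.234] yaw -5.16 tilt [-0.0101, 0.0022] open 30.9 F [0.0, 0.0, 0.8] q [-0.48, 0.21, 1.7, -0.0, 1.24, -0.38]
shift [0.335, -0.616, -0.009] turn [-0.002, -0.007, -0.001] dist 175 mm deg 0.6
```

Request:
{"name": "drive_tool", "arguments": {
  "plan": [
    [[0.01,-0.05,0],[0,-0.004,0],-0.3],
    [[0.03,-0.16,0],[0,-0.007,0],-0.3],
    [[0.06,-0.32,-0.005],[0,-0.007,0],-0.3],
    [[0.12,-0.48,-0.009],[0,-0.007,0],-0.3],
    [[0.2,-0.58,-0.009],[0,-0.007,0],-0.3],
    [[0.29,-0.615,-0.009],[0,-0.007,0],-0.3],
    [[0.335,-0.616,-0.009],[0,-0.007,0],-0.3],
    [[0.335,-0.616,-0.009],[0,-0.007,0],-0.3]
  ]
}}

```text
time_s: 41.35
position: [0.4388, -0.2549, 0.1953]
tool_rot: [0.069, 1.568, -0.067]
force: [-0.2, 0.9, 0.5]
opening: 0.0307
```

```bash
cat >> h.py <<'E'
def weight_at(p,H,hb,x0,y0,rad=.035):
    V,U=np.mgrid[0:400,0:640]
    d=np.stack([(U-p['cx'])/p['fx'],(V-p['cy'])/p['fy']],-1);sx=d.copy()
    for _ in range(10): sx=d/(1+p['k1']*(sx**2).sum(-1,keepdims=True))
    C=np.concatenate([sx,np.ones((400,640,1))],-1)*p['depth'][...,None]
    W=(C-np.array(p['t']))@np.array(p['R'])
    near=(np.hypot(W[...,0]-x0,W[...,1]-y0)<rad)&(p['depth']>0)
    m=near&(abs(W[...,2]-H)<.004); q=W[m]
    if len(q)<5: print('no knob',len(q)); return x0,y0
    (cx,cy),r=cv2.minEnclosingCircle((q[:,:2]*1000).astype(np.float32))
    print('knob n',len(q),'z',q[:,2].mean().round(4),'c',round(cx,1),round(cy,1),'r',round(r,1),'mean',q.mean(0)[:2].round(4))
    m=near&(abs(W[...,2]-hb)<.004); q=W[m]
    if len(q)>5:
        c,r2=cv2.minEnclosingCircle((q[:,:2]*1000).astype(np.float32)); print('body',len(q),np.round(c,1),round(r2,1))
    return cx/1000,cy/1000
E
python3 - <<'E'
from h import *
where()
p=manip.read_camera('wrist'); save(p,'wrist23')
x,y=weight_at(p,.044,.018,.4374,-.2565)
for m in manip.mark_of(p,'w200a_center'): print(m['score'],m['uv'],unproj(p,*m['uv'],z=.022))
go(x,y,.040,-5)
E
```

```text
t 41.35 grasp [0.4389, -0.2548, 0.1503] yaw -4.96 tilt [0.0014, 0.0015] open 30.7 F [-0.2, 0.9, 0.5] q [-0.76, 0.39, 1.69, 0.0, 1.06, -0.67]
knob n 454 z 0.0449 c 436.8 -257.7 r 8.9 mean [ 0.4369 -0.2569]
body 1251 [ 436.6 -257.7] 19.9
0.7 [321.7, 203.5] [ 0.43762722 -0.25701565  0.022     ]
shift [0.446, -0.011, -0.01] turn [0.0, 0.002, -0.0] dist 112 mm deg 0.2
```

View pics/wrist23.png

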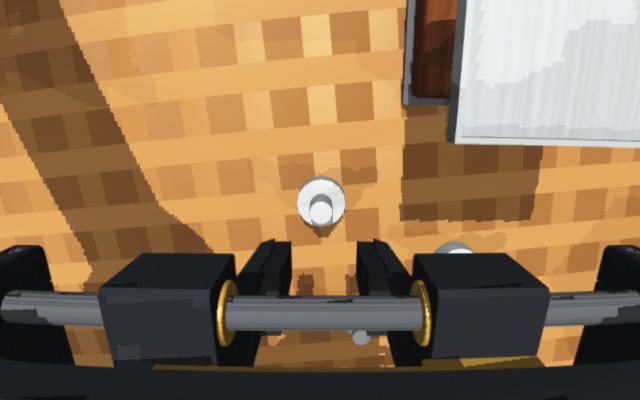

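Request:
{"name": "drive_tool", "arguments": {
  "plan": [
    [[0.06,-0.011,-0.01],[0,0.002,0],-0.3],
    [[0.17,-0.011,-0.01],[0,0.002,0],-0.3],
    [[0.29,-0.011,-0.01],[0,0.002,0],-0.3],
    [[0.39,-0.011,-0.01],[0,0.002,0],-0.3],
    [[0.435,-0.011,-0.01],[0,0.002,0],-0.3],
    [[0.446,-0.011,-0.01],[0,0.002,0],-0.3],
    [[0.446,-0.011,-0.01],[0,0.002,0],-0.7],
    [[0.446,-0.011,-0.01],[0,0.002,0],-1]
  ],
  "newtons": 35
}}

```text
time_s: 42.45
position: [0.4366, -0.2582, 0.085]
tool_rot: [0.068, 1.569, -0.069]
force: [-0.5, 0.4, 0.3]
opening: 0.0172
```

Run:
```python
from h import *
where()
```

```text
t 42.45 grasp [0.4366, -0.2582, 0.04] yaw -5.01 tilt [0.0003, -0.0003] open 17.2 F [-0.5, 0.4, 0.3] q [-0.77, 0.56, 1.77, -0.0, 0.8, -0.68]
```

Request:
{"name": "drive_tool", "arguments": {
  "plan": [
    [[0,0,0],[0,0,0],-1],
    [[-0.05,0,0],[0,0,0],-1],
    [[-0.15,0,0],[0,0,0],-1],
    [[-0.3,0,0],[0,0,0],-1],
    [[-0.46,0,0],[0,0,0],-1],
    [[-0.58,0,0],[0,0,0],-1],
    [[-0.64,0,0],[0,0,0],-1],
    [[-0.66,0,0],[0,0,0],-1]
  ]
}}

```text
time_s: 43.45
position: [0.4363, -0.258, 0.2497]
tool_rot: [0.069, 1.57, -0.068]
force: [-0.5, -0.7, -2.3]
opening: 0.0169
```

```bash
cat >> h.py <<'E'
DX,DY=.5706,-.1528
def dish(ix,iy):
    a=np.radians(-5); return DX+ix*np.cos(a)-iy*np.sin(a), DY+ix*np.sin(a)+iy*np.cos(a)
E
python3 - <<'E'
from h import *
where()
print(dish(.028,.028)); go(*dish(.028,.028),.2,-5)
E
```

```text
t 43.45 grasp [0.4363, -0.258, 0.2047] yaw -5.01 tilt [-0.0006, 0.0006] open 16.9 F [-0.5, -0.7, -2.3] q [-0.77, 0.32, 1.63, 0.0, 1.19, -0.68]
(np.float64(0.6009338123435033), np.float64(-0.12734690925036554))
shift [0.019, 0.578, 0.61] turn [-0.0, -0.0, -0.0] dist 210 mm deg 0.1
```

Request:
{"name": "drive_tool", "arguments": {
  "plan": [
    [[0,0.03,0.03],[0,0,0],-1],
    [[0,0.09,0.1],[0,0,0],-1],
    [[0,0.19,0.2],[0,0,0],-1],
    [[0,0.31,0.33],[0,0,0],-1],
    [[0,0.43,0.46],[0,0,0],-1],
    [[0,0.52,0.55],[0,0,0],-1],
    [[0.01,0.57,0.6],[0,0,0],-1],
    [[0.02,0.578,0.61],[0,0,0],-1]
  ]
}}

```text
time_s: 44.45
position: [0.6012, -0.1269, 0.2431]
tool_rot: [0.069, 1.572, -0.067]
force: [0.4, -0.3, -1.5]
opening: 0.0174
```

Run:
```python
from h import *
where()
p=manip.read_camera('wrist'); save(p,'wrist24')
go(*dish(.028,.028),.156,-5)
p=manip.read_camera('side'); save(p,'side24',(200,100,480,300),2.5)
```

```text
t 44.45 grasp [0.6011, -0.1268, 0.1981] yaw -4.95 tilt [-0.0023, 0.0013] open 17.4 F [0.4, -0.3, -1.5] q [-0.4, 0.56, 1.29, 0.0, 1.3, -0.31]
shift [0.168, -0.0, 0.001] turn [0.0, -0.002, -0.001] dist 42 mm deg 0.2
```

View pics/wrist24.png

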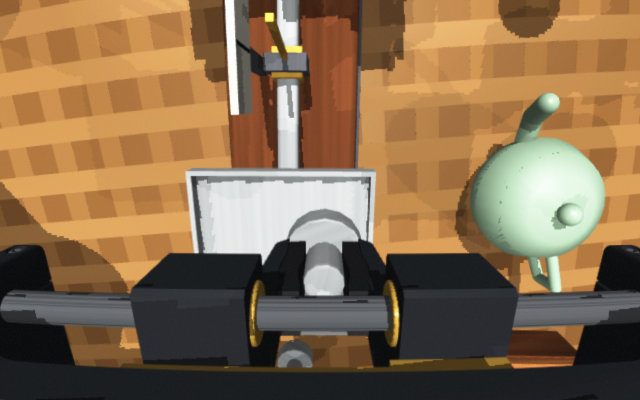

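View pics/side24.png

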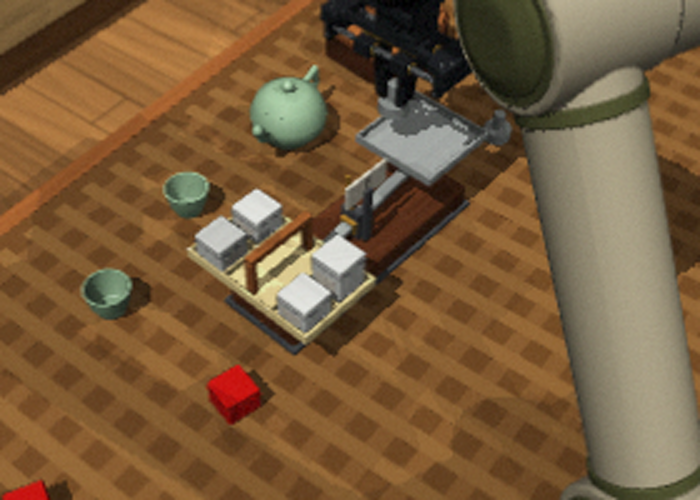

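Request:
{"name": "drive_tool", "arguments": {
  "plan": [
    [[0.03,0,0],[0,-0.002,0],-1],
    [[0.08,0,0],[0,-0.002,0],-1],
    [[0.13,0,0],[0,-0.002,0],-1],
    [[0.165,0,0],[0,-0.002,0],-1],
    [[0.183,0,0],[0,-0.002,0],-1],
    [[0.188,0,0],[0,-0.002,0],-1],
    [[0.19,0,0],[0,-0.002,0],-1],
    [[0.19,0,0],[0,-0.002,0],-0.5]
  ]
}}

```text
time_s: 45.55
position: [0.6011, -0.1275, 0.1973]
tool_rot: [0.069, 1.566, -0.068]
force: [0.2, 0.4, 0.7]
opening: 0.0216
```

Request:
{"name": "drive_tool", "arguments": {
  "plan": [
    [[0,0,0],[0,0,0],-0.35],
    [[-0.05,0,0],[0,0,0],-0.35],
    [[-0.15,0,0],[0,0,0],-0.35],
    [[-0.27,0,0],[0,0,0],-0.35],
    [[-0.3,-0.12,0],[0,0,0],-0.35],
    [[-0.3,-0.3,-0.04],[0,0,0],-0.35],
    [[-0.3,-0.5,-0.08],[0,0,0],-0.35],
    [[-0.3,-0.64,-0.1],[0,0,0],-0.35]
  ]
}}

```text
time_s: 46.55
position: [0.5611, -0.2866, 0.2728]
tool_rot: [0.069, 1.566, -0.07]
force: [-0.5, -0.8, -0.8]
opening: 0.0287
```

Run:
```python
from h import *
where()
p=manip.read_camera('wrist'); save(p,'wrist25')
go(.5505,-.3265,.15,-5)
p=manip.read_camera('side'); save(p,'side25',(200,100,480,300),2.5)
```

```text
t 46.55 grasp [0.5613, -0.2866, 0.2278] yaw -5.07 tilt [0.0034, -0.0005] open 28.7 F [-0.5, -0.8, -0.8] q [-0.66, 0.57, 1.2, 0.0, 1.37, -0.57]
shift [0.31, -0.148, -0.026] turn [-0.003, 0.002, 0.001] dist 86 mm deg 0.3
```

View pics/wrist25.png

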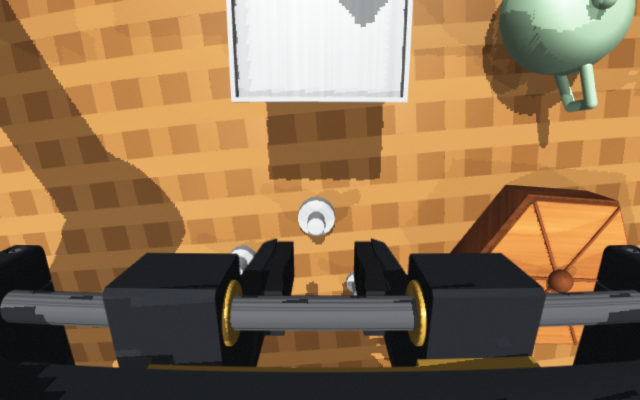

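View pics/side25.png

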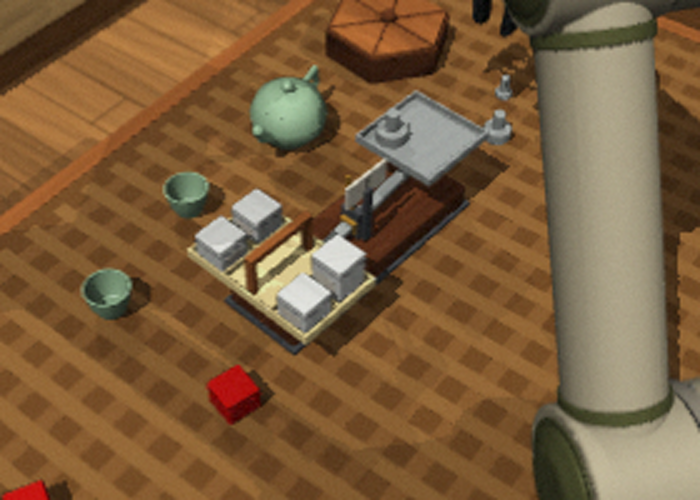

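Request:
{"name": "drive_tool", "arguments": {
  "plan": [
    [[0.03,-0.04,-0.01],[0,0.002,0],-0.35],
    [[0.09,-0.1,-0.02],[-0.003,0.002,0],-0.35],
    [[0.17,-0.14,-0.026],[-0.003,0.002,0],-0.35],
    [[0.25,-0.148,-0.026],[-0.003,0.002,0],-0.35],
    [[0.3,-0.148,-0.026],[-0.003,0.002,0],-0.35],
    [[0.31,-0.148,-0.026],[-0.003,0.002,0],-0.35],
    [[0.31,-0.148,-0.026],[-0.003,0.002,0],-0.35],
    [[0.31,-0.148,-0.026],[-0.003,0.002,0],-0.35]
  ]
}}

```text
time_s: 47.65
position: [0.5526, -0.321, 0.1948]
tool_rot: [0.065, 1.57, -0.065]
force: [-0.4, 0.2, 0.2]
opening: 0.0288
```

Run:
```python
from h import *
where()
p=manip.read_camera('wrist'); save(p,'wrist26')
x,y=weight_at(p,.044,.018,.5505,-.3265)
go(x,y,.040,-5)
W=np.load('W0.npy')
q=W[110:180,440:520].reshape(-1,3); q=q[(q[:,2]>.015)&(q[:,2]<.3)]; print('hex',q.min(0),q.max(0))
p=manip.read_camera('top'); save(p,'top26',(130,130,530,320),2)
```

```text
t 47.65 grasp [0.5526, -0.321, 0.1498] yaw -4.73 tilt [0.0002, -0.0001] open 28.8 F [-0.4, 0.2, 0.2] q [-0.71, 0.65, 1.26, 0.0, 1.23, -0.63]
knob n 447 z 0.0449 c 550.4 -327.5 r 9.1 mean [ 0.5504 -0.3266]
body 1236 [ 550.4 -327.4] 19.9
shift [0.439, -0.027, -0.006] turn [0.003, 0.0, -0.0] dist 110 mm deg 0.3
hex [ 0.69851869 -0.49667971  0.01501005] [ 0.89341876 -0.31146215  0.07055551]
```

View pics/wrist26.png

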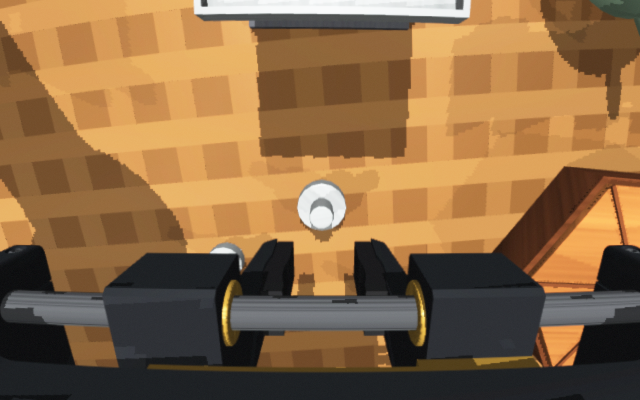

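View pics/top26.png

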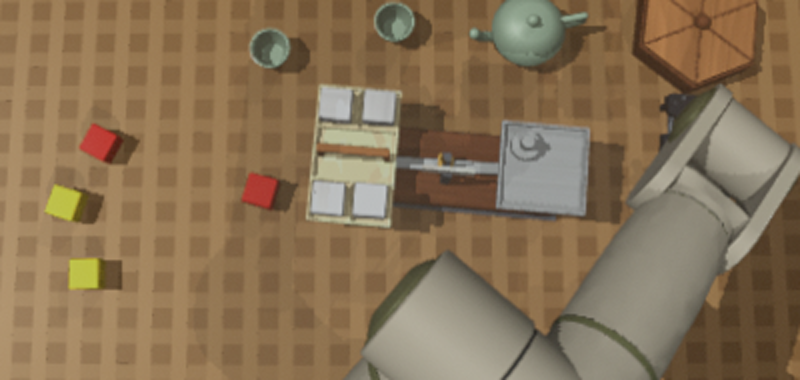

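Request:
{"name": "drive_tool", "arguments": {
  "plan": [
    [[0.06,-0.027,-0.006],[0.003,0,0],-0.35],
    [[0.17,-0.027,-0.006],[0.003,0,0],-0.35],
    [[0.29,-0.027,-0.006],[0.003,0,0],-0.35],
    [[0.39,-0.027,-0.006],[0.003,0,0],-0.35],
    [[0.43,-0.027,-0.006],[0.003,0,0],-0.35],
    [[0.439,-0.027,-0.006],[0.003,0,0],-0.35],
    [[0.439,-0.027,-0.006],[0.003,0,0],-0.7],
    [[0.439,-0.027,-0.006],[0.003,0,0],-1]
  ]
}}

```text
time_s: 48.75
position: [0.5504, -0.3277, 0.0851]
tool_rot: [0.069, 1.569, -0.069]
force: [0.7, -1.3, 1.3]
opening: 0.0168
```

Run:
```python
from h import *
where()
```

```text
t 48.75 grasp [0.5504, -0.3277, 0.0401] yaw -5.01 tilt [0.0002, -0.0002] open 16.8 F [0.7, -1.3, 1.3] q [-0.72, 0.79, 1.33, 0.0, 1.02, -0.63]
```

Request:
{"name": "drive_tool", "arguments": {
  "plan": [
    [[0,0,0],[0,0,0],-1],
    [[-0.05,0,0],[0,0,0],-1],
    [[-0.15,0,0],[0,0,0],-1],
    [[-0.3,0,0],[0,0,0],-1],
    [[-0.46,0,0],[0,0,0],-1],
    [[-0.58,0,0],[0,0,0],-1],
    [[-0.64,0,0],[0,0,0],-1],
    [[-0.66,0,0],[0,0,0],-1]
  ]
}}

```text
time_s: 49.75
position: [0.5503, -0.3275, 0.2497]
tool_rot: [0.069, 1.57, -0.068]
force: [-0.3, -0.6, -2.2]
opening: 0.0171
```

Run:
```python
from h import *
where()
print(dish(-.028,-.028)); go(*dish(-.028,-.028),.2,-5)
```

```text
t 49.75 grasp [0.5503, -0.3275, 0.2047] yaw -5.01 tilt [-0.0006, 0.0006] open 17.1 F [-0.3, -0.6, -2.2] q [-0.72, 0.61, 1.19, 0.0, 1.34, -0.63]
(np.float64(0.5402661876564967), np.float64(-0.17825309074963444))
shift [0.019, 0.591, -0.092] turn [-0.0, -0.0, -0.0] dist 150 mm deg 0.1
```

Request:
{"name": "drive_tool", "arguments": {
  "plan": [
    [[0,0.04,0],[0,0,0],-1],
    [[0,0.12,-0.02],[0,0,0],-1],
    [[0,0.24,-0.04],[0,0,0],-1],
    [[0,0.38,-0.06],[0,0,0],-1],
    [[0,0.5,-0.08],[0,0,0],-1],
    [[0,0.57,-0.09],[0,0,0],-1],
    [[0.01,0.591,-0.092],[0,0,0],-1],
    [[0.02,0.591,-0.092],[0,0,0],-1]
  ]
}}

```text
time_s: 50.75
position: [0.5404, -0.1787, 0.2439]
tool_rot: [0.069, 1.571, -0.068]
force: [0.6, -0.2, -1.3]
opening: 0.0174
```

Run:
```python
from h import *
where()
p=manip.read_camera('wrist'); save(p,'wrist27')
go(*dish(-.028,-.028),.152,-5)
```

```text
t 50.75 grasp [0.5403, -0.1786, 0.1989] yaw -5.02 tilt [-0.0012, 0.0008] open 17.4 F [0.6, -0.2, -1.3] q [-0.53, 0.46, 1.44, 0.0, 1.24, -0.44]
shift [0.186, 0.003, 0.0] turn [-0.0, -0.001, -0.001] dist 47 mm deg 0.1
```

View pics/wrist27.png

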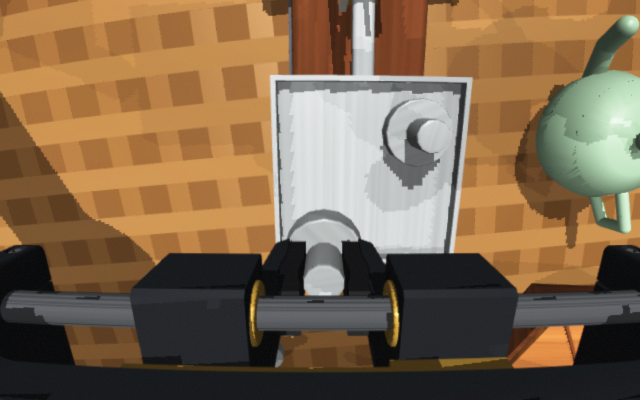

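Request:
{"name": "drive_tool", "arguments": {
  "plan": [
    [[0.03,0.003,0],[0,0,0],-1],
    [[0.08,0.003,0],[0,0,0],-1],
    [[0.13,0.003,0],[0,0,0],-1],
    [[0.165,0.003,0],[0,0,0],-1],
    [[0.183,0.003,0],[0,0,0],-1],
    [[0.19,0.003,0],[0,0,0],-1],
    [[0.192,0.003,0],[0,0,0],-1],
    [[0.192,0.003,0],[0,0,0],-0.5]
  ]
}}

```text
time_s: 51.8
position: [0.5405, -0.1777, 0.1969]
tool_rot: [0.069, 1.57, -0.068]
force: [0.4, 0.1, 0.0]
opening: 0.0221
```

Request:
{"name": "drive_tool", "arguments": {
  "plan": [
    [[0,0,0],[0,0,0],-0.35],
    [[-0.05,0,0],[0,0,0],-0.35],
    [[-0.15,0,0],[0,0,0],-0.35],
    [[-0.27,0,0],[0,0,0],-0.35],
    [[-0.3,-0.12,0.05],[0,0,0],-0.35],
    [[-0.3,-0.3,0.11],[0,0,0],-0.35],
    [[-0.3,-0.5,0.19],[0,0,0],-0.35],
    [[-0.3,-0.7,0.25],[0,0,0],-0.35]
  ]
}}

```text
time_s: 52.8
position: [0.5877, -0.3589, 0.2725]
tool_rot: [0.068, 1.569, -0.069]
force: [0.4, 0.6, 1.2]
opening: 0.0284
```

Run:
```python
from h import *
where()
p=manip.read_camera('wrist'); save(p,'wrist28')
for m in manip.mark_of(p,'w50_center'): print(m['score'],m['uv'],unproj(p,*m['uv'],z=.017))
go(.594,-.413,.15,-5)
p=manip.read_camera('side'); save(p,'side28',(200,100,480,300),2.5)
```

```text
t 52.8 grasp [0.5877, -0.3589, 0.2275] yaw -5.0 tilt [0.0003, -0.0001] open 28.4 F [0.4, 0.6, 1.2] q [-0.72, 0.71, 0.96, 0.0, 1.47, -0.63]
0.57 [330.1, 228.9] [ 0.59030455 -0.41346994  0.017     ]
shift [0.303, -0.201, 0.048] turn [-0.003, -0.001, 0.0] dist 92 mm deg 0.3
```

View pics/wrist28.png

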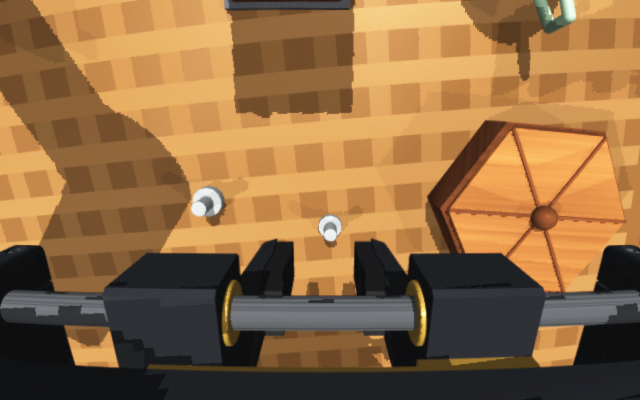

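View pics/side28.png

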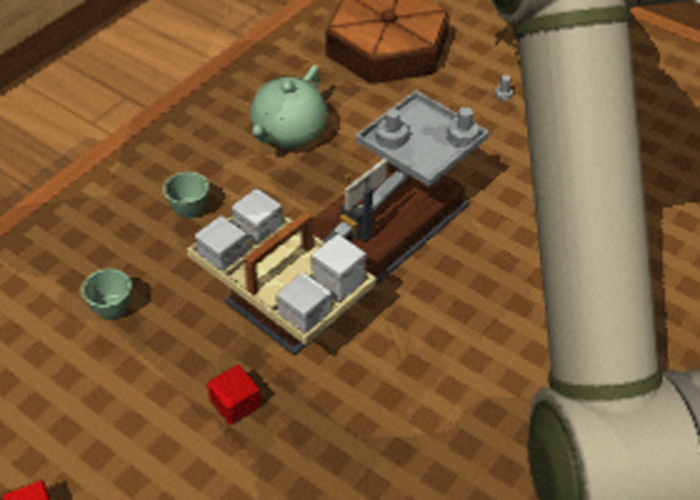

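Request:
{"name": "drive_tool", "arguments": {
  "plan": [
    [[0.03,-0.05,0.01],[0,0,0],-0.35],
    [[0.09,-0.13,0.02],[0,0,0],-0.35],
    [[0.17,-0.19,0.03],[0,0,0],-0.35],
    [[0.25,-0.204,0.035],[0,0,0],-0.35],
    [[0.3,-0.204,0.035],[0,0,0],-0.35],
    [[0.303,-0.204,0.035],[0,0,0],-0.35],
    [[0.303,-0.204,0.035],[0,0,0],-0.35],
    [[0.303,-0.204,0.035],[0,0,0],-0.35]
  ]
}}

```text
time_s: 53.95
position: [0.5918, -0.4089, 0.1964]
tool_rot: [0.068, 1.569, -0.069]
force: [0.6, 0.5, -0.2]
opening: 0.0289
```

Run:
```python
from h import *
where()
p=manip.read_camera('wrist'); save(p,'wrist29')
x,y=weight_at(p,.034,.009,.5903,-.4135)
go(x,y,.032,-5)
```

```text
t 53.95 grasp [0.5918, -0.4089, 0.1514] yaw -5.0 tilt [0.0003, -0.0002] open 28.9 F [0.6, 0.5, -0.2] q [-0.77, 0.84, 0.92, 0.0, 1.38, -0.68]
knob n 255 z 0.0348 c 589.7 -413.5 r 7.0 mean [ 0.5899 -0.4129]
body 406 [ 589.8 -413.5] 12.8
shift [0.477, -0.019, -0.007] turn [-0.0, 0.0, 0.0] dist 119 mm deg 0.0
```

View pics/wrist29.png

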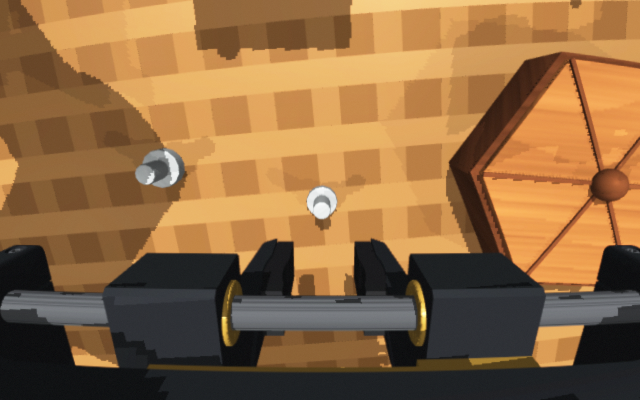

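Request:
{"name": "drive_tool", "arguments": {
  "plan": [
    [[0.06,-0.019,-0.008],[0,0,0],-0.35],
    [[0.17,-0.019,-0.008],[0,0,0],-0.35],
    [[0.3,-0.019,-0.008],[0,0,0],-0.35],
    [[0.41,-0.019,-0.008],[0,0,0],-0.35],
    [[0.465,-0.019,-0.008],[0,0,0],-0.35],
    [[0.477,-0.019,-0.008],[0,0,0],-0.35],
    [[0.477,-0.019,-0.008],[0,0,0],-0.7],
    [[0.477,-0.019,-0.008],[0,0,0],-1]
  ]
}}

```text
time_s: 55.0
position: [0.5894, -0.4137, 0.0774]
tool_rot: [0.068, 1.569, -0.069]
force: [1.0, -0.4, 1.6]
opening: 0.0131
```

Run:
```python
from h import *
where()
```

```text
t 55.0 grasp [0.5894, -0.4137, 0.0324] yaw -5.01 tilt [0.0005, -0.0005] open 13.1 F [1.0, -0.4, 1.6] q [-0.77, 0.96, 1.01, -0.0, 1.17, -0.69]
```

Request:
{"name": "drive_tool", "arguments": {
  "plan": [
    [[0,0,0],[0,0,0],-1],
    [[-0.05,0,0],[0,0,0],-1],
    [[-0.15,0,0],[0,0,0],-1],
    [[-0.3,0,0],[0,0,0],-1],
    [[-0.46,0,0],[0,0,0],-1],
    [[-0.6,0,0],[0,0,0],-1],
    [[-0.68,0,0],[0,0,0],-1],
    [[-0.7,0,0],[0,0,0],-1]
  ]
}}

```text
time_s: 56.0
position: [0.5893, -0.4136, 0.2533]
tool_rot: [0.068, 1.568, -0.07]
force: [-0.1, 0.2, -1.2]
opening: 0.0126
```

Run:
```python
from h import *
where()
print(dish(.028,-.028)); go(*dish(.028,-.028),.2,-5)
```

```text
t 56.0 grasp [0.5894, -0.4137, 0.2083] yaw -5.01 tilt [0.0013, -0.0012] open 12.6 F [-0.1, 0.2, -1.2] q [-0.77, 0.81, 0.84, 0.0, 1.5, -0.69]
(np.float64(0.5960530907496344), np.float64(-0.18313381234350332))
shift [0.032, 0.921, -0.054] turn [-0.0, 0.001, 0.001] dist 231 mm deg 0.1
```

Request:
{"name": "drive_tool", "arguments": {
  "plan": [
    [[0,0.05,0],[0,0,0],-1],
    [[0,0.16,-0.01],[0,0,0],-1],
    [[0,0.32,-0.02],[0,0,0],-1],
    [[0,0.5,-0.03],[0,0,0],-1],
    [[0,0.68,-0.04],[0,0,0],-1],
    [[0,0.83,-0.05],[0,0,0],-1],
    [[0.01,0.91,-0.054],[0,0,0],-1],
    [[0.03,0.921,-0.054],[0,0,0],-1]
  ]
}}

```text
time_s: 57.0
position: [0.5959, -0.1821, 0.2434]
tool_rot: [0.068, 1.571, -0.067]
force: [-0.2, 0.5, -0.7]
opening: 0.0127
```

Run:
```python
from h import *
where()
p=manip.read_camera('wrist'); save(p,'wrist30')
go(*dish(.028,-.028),.144,-5)
```

```text
t 57.0 grasp [0.5958, -0.1821, 0.1984] yaw -4.94 tilt [-0.0012, 0.0009] open 12.7 F [-0.2, 0.5, -0.7] q [-0.48, 0.58, 1.26, 0.0, 1.31, -0.4]
shift [0.214, -0.002, 0.002] turn [0.0, -0.002, -0.001] dist 53 mm deg 0.2
```

View pics/wrist30.png

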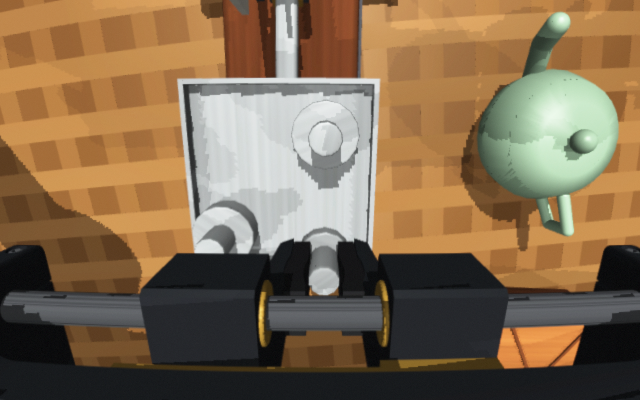

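Request:
{"name": "drive_tool", "arguments": {
  "plan": [
    [[0.05,0,0],[0,0,0],-1],
    [[0.12,0,0],[0,0,0],-1],
    [[0.17,0,0],[0,0,0],-1],
    [[0.205,0,0],[0,0,0],-1],
    [[0.23,0,0],[0,0,0],-1],
    [[0.255,0,0],[0,0,0],-1],
    [[0.275,0,0],[0,0,0],-1],
    [[0.285,0,0],[0,0,0],-1]
  ]
}}

```text
time_s: 58.05
position: [0.5958, -0.1829, 0.1724]
tool_rot: [0.069, 1.571, -0.068]
force: [-0.2, 1.8, -0.1]
opening: 0.0131
```

Run:
```python
from h import *
where()
p=manip.read_camera('wrist'); save(p,'wrist31')
```

```text
t 58.05 grasp [0.5958, -0.1829, 0.1274] yaw -5.01 tilt [-0.0008, 0.0008] open 13.1 F [-0.2, 1.8, -0.1] q [-0.49, 0.65, 1.34, 0.0, 1.16, -0.4]
```

View pics/wrist31.png

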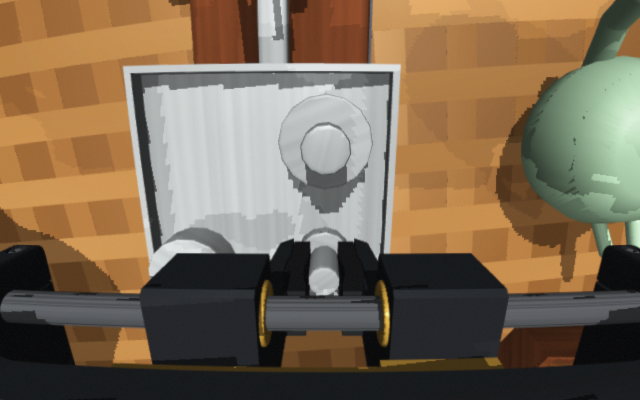

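Release and lift clear.

Request:
{"name": "drive_tool", "arguments": {
  "plan": [
    [[0.004,0,0],[0,0,0],-0.8],
    [[0.004,0,0],[0,0,0],-0.6],
    [[0.004,0,0],[0,0,0],-0.4],
    [[0.004,0,0],[0,0,0],-0.4],
    [[-0.06,0,0],[0,0,0],-0.4],
    [[-0.2,0,0],[0,0,0],-0.4],
    [[-0.36,0,0],[0,0,0],-0.4],
    [[-0.5,0,0],[0,0,0],-0.4]
  ]
}}

```text
time_s: 59.1
position: [0.5959, -0.183, 0.3006]
tool_rot: [0.069, 1.569, -0.069]
force: [-0.5, 0.1, -0.3]
opening: 0.0262
```

Request:
{"name": "drive_tool", "arguments": {
  "plan": [
    [[0,-0.04,-0.02],[0,0,0],-0.4],
    [[0,-0.14,-0.06],[0,0,0],-0.4],
    [[0,-0.28,-0.12],[0,0,0],-0.4],
    [[0,-0.44,-0.2],[0,0,0],-0.4],
    [[0,-0.6,-0.28],[0,0,0],-0.4],
    [[0,-0.75,-0.36],[0,0,0],-0.4],
    [[0,-0.85,-0.4],[0,0,0],-0.4],
    [[0,-0.88,-0.42],[0,0,0],-0.4]
  ]
}}

```text
time_s: 60.1
position: [0.471, -0.3942, 0.297]
tool_rot: [0.071, 1.571, -0.069]
force: [-0.1, 0.4, 1.1]
opening: 0.0261
```

```bash
cat > chk.py <<'E'
from h import *
import sys
n=sys.argv[1]
where()
p=manip.read_camera('top'); save(p,'top'+n,(230,110,530,300),2.6)
V,U=np.mgrid[0:400,0:640]
d=np.stack([(U-p['cx'])/p['fx'],(V-p['cy'])/p['fy']],-1);sx=d.copy()
for _ in range(10): sx=d/(1+p['k1']*(sx**2).sum(-1,keepdims=True))
W=(np.concatenate([sx,np.ones((400,640,1))],-1)*p['depth'][...,None]-np.array(p['t']))@np.array(p['R'])
a=np.radians(-5)
def loc(cx,cy):
    dx=W[...,0]-cx;dy=W[...,1]-cy
    return dx*np.cos(a)+dy*np.sin(a), -dx*np.sin(a)+dy*np.cos(a)
lx,ly=loc(.594,.107)
print('tray floor z',np.percentile(W[(abs(lx)<.03)&(abs(lx)>.015)&(abs(ly)<.03)&(W[...,2]<.13)][:,2],[20,50,80]).round(4),'(level: .096)')
for i in (1,-1):
  for j in (1,-1):
    m=(abs(lx-i*.066)<.014)&(abs(ly-j*.0285)<.014); print('tin top',i,j,np.median(W[m][:,2]).round(4))
lx,ly=loc(.5706,-.1528)
m=(abs(lx+.028)<.025)&(abs(ly-.028)<.02); print('dish floor',np.median(W[m][:,2]).round(4),'(level .092)')
p=manip.read_camera('side'); save(p,'side'+n,(200,100,480,300),2.7)
E
python3 chk.py 32
```

```text
t 60.1 grasp [0.4709, -0.3941, 0.252] yaw -5.12 tilt [-0.0015, 0.0016] open 26.1 F [-0.1, 0.4, 1.1] q [-0.89, 0.52, 1.21, -0.0, 1.41, -0.8]
tray floor z [0.091  0.0931 0.0952] (level: .096)
tin top 1 1 0.1312
tin top 1 -1 0.1311
tin top -1 1 0.1309
tin top -1 -1 0.1473
dish floor 0.0919 (level .092)
```

View pics/top32.png

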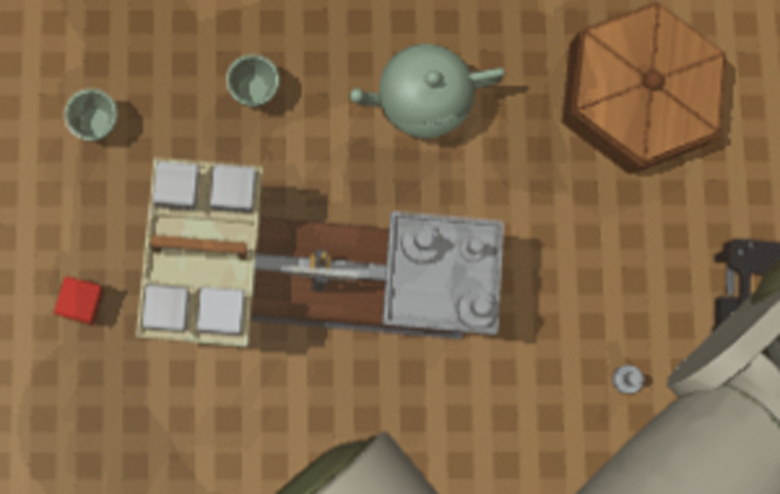

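View pics/side32.png

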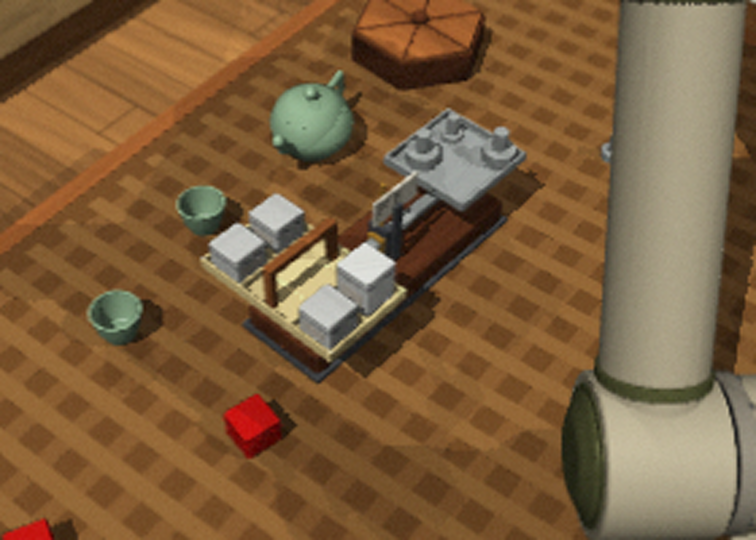

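Request:
{"name": "drive_tool", "arguments": {
  "plan": [
    [[0,0,0],[0,0,0],-0.4],
    [[0,0,0],[0,0,0],-0.4],
    [[0,0,0],[0,0,0],-0.4],
    [[0,0,0],[0,0,0],-0.4],
    [[0,0,0],[0,0,0],-0.4],
    [[0,0,0],[0,0,0],-0.4],
    [[0,0,0],[0,0,0],-0.4],
    [[0,0,0],[0,0,0],-0.4]
  ]
}}

```text
time_s: 61.2
position: [0.4721, -0.393, 0.2976]
tool_rot: [0.069, 1.571, -0.068]
force: [-0.3, 0.0, 0.1]
opening: 0.0263
```

```bash
python3 chk.py 33
python3 - <<'E'
from h import *
p=manip.read_camera('top')
a=np.radians(5)
for i in (1,-1):
  for j in (1,-1):
    h=.149 if (i,j)==(-1,-1) else .133
    x,y,_=tin_at(p,h-.0015,*cell(i,j),-5,.033)
    dx,dy=x-.594,y-.107; print('  local',round(dx*np.cos(a)-dy*np.sin(a),4),round(dx*np.sin(a)+dy*np.cos(a),4))
E
```

```text
t 61.2 grasp [0.4721, -0.393, 0.2526] yaw -5.01 tilt [-0.0008, 0.0008] open 26.3 F [-0.3, 0.0, 0.1] q [-0.88, 0.52, 1.21, -0.0, 1.41, -0.8]
tray floor z [0.0906 0.0928 0.0952] (level: .096)
tin top 1 1 0.1315
tin top 1 -1 0.1318
tin top -1 1 0.1312
tin top -1 -1 0.1473
dish floor 0.092 (level .092)
tin n 252 z 0.131 mean [0.6592 0.1323] c [659.8 132.6] [44.1 43.6] yaw -4.8 rgb [172. 172. 170.]
  local 0.0633 0.0313
tin n 259 z 0.1308 mean [0.6557 0.0719] c [656.7  71.8] [43.8 44.9] yaw -4.8 rgb [170. 171. 169.]
  local 0.0655 -0.0296
tin n 269 z 0.1308 mean [0.5289 0.1417] c [529.4 141.7] [44.1 44.6] yaw -5.4 rgb [175. 176. 174.]
  local -0.0674 0.029
tin n 279 z 0.1467 mean [0.5247 0.0841] c [525.1  84.1] [44.3 44. ] yaw -5.2 rgb [180. 181. 181.]
  local -0.0667 -0.0288
```

Everything is steady and inside tolerance, so I hand it in.

Run:
```python
from h import *
print(manip.hand_in()); where()
```

```text
the job is handed in; nothing more can be done
None
the job is handed in; nothing more can be done
```

I handed the job in at about 61 s. The tray stands across the beam on the left pan with all four tins in it. Both 200 g weights and the 50 g weight are in the dish; the 100 g weight was left on the table. No verdict was reported.

- **Tins:** four white tins were present, three squat and one tall, about 450 g in all. The red and yellow look-alikes were left alone. One tin had to be set down and regripped higher, because the fingers would have met the tray wall.
- **Tins in their cells:** in the last check each tin was within about 3 mm of its cell centre. All tops were at the height of tins standing on the tray floor.
- **Beam:** two checks 1 s apart agreed within 0.3 mm on the pan heights. By my estimate from those heights, the tray pan is 1.5–3 mm low, or 0.01–0.02 rad, against the 0.06 rad limit. The top camera seems to read about 1.5 mm low. The weight dish read level.
- **Surroundings:** the teapot and cups looked undisturbed in the last top picture. The gripper was clear of everything. I saw no tin or weight knocked aside and no loss of grip.

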